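Trim the zero of a bench photometer with a tuning tool

TASK

The photometer's needle has drifted to the right of its zero. Take the yellow blade tuning tool out of its stand, seat its blade in the slotted trimmer inside the brass bushing and turn the trimmer until the needle stands inside the green zone, then put the tool back into its empty hole in the stand, standing upright with its flange down on the plate. The trimmer is delicate: push on it gently (a few newtons), and leave the blue tool and everything else where it is.

Things in the scene. Friction and masses are not known exactly. Their poses are not given: they have to be found in the camera images.
- blade_tool_handle (a point): centre of the square handle (15 x 15 x 60 mm, flats facing its own x and y) of the yellow tuning tool, loose, 30 g, standing upright in the stand; z points up along the tool. Under the handle a round flange, 23 mm wide, 4 mm thick; its underside lies 36 mm below this point and rests on the stand's plate
- blade_tool_tip (a point): middle of the end edge of the yellow tool's blade, 81 mm below the handle's centre, same axes. From the flange down: 38 mm of round white shaft, 9.2 mm across, then the flat blade, 7 mm long, 2 mm thick (along y), 9.5 mm wide (along x). A black line on top of the handle runs along the blade's width
- hex_tool_handle (a point): centre of the handle of the blue hexagonal tuning tool, the same in size, in the stand's other hole; not to be used or moved
- stand_hole_a (a point): centre of the mouth of one hole at the upper face of the stand's plate, 58 mm above the bench. The stand is fixed: an aluminium bridge 44 x 104 mm, plate 8 mm thick, open below it. Hole 12.4 mm across with a 2 mm chamfer. The stand's y axis lies along the row of holes. Which tool is in which hole varies
- stand_hole_b (a point): the same for the other hole, 50 mm away along the stand's own +y. A white instrument about 0.2 m high stands on the bench behind the stand (beyond x = 0.58)
- photometer: bench photometer, fixed, light grey, 170 x 196 mm, 100 mm high; origin at the centre of its underside, x points to its back. A flat deck 52 mm high in front, on it at the right a brass bushing, at the left a black capped cuvette well; behind the deck a panel that slopes up at 37 degrees with a needle meter and a black knob
- trimmer_mouth (a point): centre of the mouth of the upright brass bushing on the deck, 70 mm above the bench; axes as the photometer's. The mouth is a funnel, 19 mm wide, that narrows within 6 mm to a bore of 12 mm; the bushing is 28 mm across outside
- trimmer_slug (a point): middle of the top face of the white trimmer slug in the bushing's bore, 11 mm below the mouth; 11 mm across. A slot 3.4 mm wide, 5 mm deep crosses it. The slug stands on a spring: pushed down it gives 2 mm (1.5 N at first, 3.5 N at 2 mm) and is then rigid. This point and its axes are fixed to the photometer: they do not turn with the slot
- trimmer_slot_floor (a point): middle of the floor of the slot, 16 mm below the mouth (fixed to the photometer). The slot's direction differs each time and is not measured: see it from above, or feel for it: when a blade that rests lightly on the slug turns in line with the slot, the slug springs up round it. The slug turns at about 0.02 N m; a safety clutch in it slips at about 0.12 N m
- meter_needle (a joint): needle of the photometer's meter, rad: 0 in the middle of the green zone (which reaches 0.07 to either side), positive to the right seen from the front. Turning the slug counter-clockwise (seen from above) by 1 rad moves the needle 0.55 rad to the left. It starts 0.38 to 0.66 to the right and stops at 0.82 on either side
- cuvette_box: small loose white carton, 62 x 62 x 42 mm, origin at the centre of its underside; leave alone
- beaker: small loose glass beaker, 54 mm wide, 68 mm high, origin at the centre of its underside; leave alone
- glue_stick: loose red glue stick standing, 26 mm wide, 84 mm high, origin at the centre of its underside; leave alone
- thermal_cycler: large thermal cycler, fixed, between the stand and the photometer: 430 x 362 mm, 290 mm high; origin at the centre of its underside, x points to its back, front 215 mm before the origin. Go round its front or over it; on the strip of bench before it lie only low things (carton 42 mm, notebook and marker 27 mm high)

How it is judged:
On the way, in this order (a step that is already met when the one before it is completed fails the run):
1. the yellow tool is out of the stand (height (world z) of blade_tool_tip above 0.065 m), for 0.1 s.
2. with the blade of the yellow tool down in the trimmer the needle has been brought into the green zone (z of blade_tool_tip in the frame of trimmer_mouth below -0.012 m and horizontal distance between blade_tool_tip and trimmer_mouth below 0.003 m and value of joint meter_needle between -0.07 and 0.07 rad), for 0.2 s.
At the end, for the whole second after the job is handed in: The needle is inside the green zone (within 0.07 rad of its middle) and the yellow tool stands released and upright (within 0.08 rad) in its hole of the stand, its flange down on the plate (within 3 mm) (value of joint meter_needle between -0.07 and 0.07 rad and angle between blade_tool_handle's own z axis and vertical below 0.08 rad and ((horizontal distance between blade_tool_handle and stand_hole_a below 0.006 m and z of blade_tool_tip in the frame of stand_hole_a below -0.042 m) or (horizontal distance between blade_tool_handle and stand_hole_b below 0.006 m and z of blade_tool_tip in the frame of stand_hole_b below -0.042 m))); the robot touches nothing.
It fails at once if the photometer or its trimmer is pressed with more than 20 N (contact force between photometer and anything else above 20 N).
It fails at once if the blue tool is moved by more than 15 mm (distance of hex_tool_handle from where it was at the start of the episode above 0.015 m).
It fails at once if the carton, beaker or glue stick is pushed more than 20 mm (distance of any of cuvette_box, beaker, glue_stick from where it was at the start of the episode above 0.02 m).
It also fails if it takes over 72 s, if anything falls off the work surface, if the arm or the gripper's body presses on something with over 40 N, if the wrist force passes 120 N, or if a joint passes its speed limit or range.

ROBOT

A 6-joint arm with a two-finger parallel gripper is mounted at the origin on a cart in front of the work surface, level with it; the furniture and walls round the work are solid. World frame = base frame: x ahead of the robot, y to its left, z up, the work surface at z = 0. Lengths are in m, angles in rad, forces in N, time in s.
With the tool pointing down it reaches from about 0.325 to 0.775 m from the base axis. Payload 5.5 kg.
Tool frame: the origin (TCP) lies midway between the tips of the shut fingers; the grasp point (between the pads) lies 19 mm behind it; z points along the fingers, x is the direction in which the jaws open and shut, and the axes are right-handed (so a half turn about z gives the same grasp; the last joint's range is limited). The gripper opens to 85 mm and grips with 20 to 120 N. Pads are 22 mm wide; open, the fingers measure 114 mm over their backs; the gripper's body (76 mm by 85 mm) begins 54 mm behind the grasp point. The pads swing forward as they close: fully open they stand 13 mm farther back than shut.
Start: joints at [1.276, 0.091, 1.231, -0, 1.82, -0.057], TCP at [0.141, 0.583, 0.231] pointing down, gripper open.
Joint ranges: [-2.87, 2.87], [-0.86, 2.18], [0.17, 2.46], [-1.51, 4.65], [0.06, 2.69], [-2.65, 2.65]. Speed limits (rad/s): [2.57, 2.57, 3.01, 3.14, 3.14, 3.14].

INTERFACE

Orientations are given as a unit quaternion [w, x, y, z].
In Python, from rig import bot gives the robot as it stands. The module is installed in compiled form; this text tells all that it offers.
- The arm moves only by the tool jog_arm, never from a script. Its arguments are lists of equal length, an entry for each row: "xyz": the shift along the tool's x, y, z in m, a list of three; "dr": the turn, a rotation vector about the tool's x, y, z in rad, a list of three; "fingers": the opening, from 0 (shut) to 1 (fully open). A call has 1 to 10 rows; each row is the pose to reach, as a shift and turn from the pose measured when the call began, along the tool's axes at that moment; what a row does not reach only later rows make up. A row lasts 1/10 s, in which the tool goes at most 50 mm and 8.59 degrees, less where a joint would pass 70% of its speed; a pose out of reach is approached as far as the arm can. A call with a gripper value outside its range is refused whole. The fingers move at their own pace and stop on an object; the grip force is fixed at half the most. Time passes only in rows, so rows that repeat a pose let the fingers close. It gives the time, the measured TCP pose, the force and the opening at its end, in the units of the state.
- bot.get_state(): the state, without advancing time (a new reading comes with each control period).
- bot.snapshot(name): name is "scene" or "top"; returns a dict with "image" (480x640x3 uint8, red, green, blue), "fov_y" (degrees; the focal length in pixels is half the picture's height over the tangent of half this angle, whatever the lens; pixels are square), "cx", "cy" (the principal point, pixels), "origin" and "attitude" of the camera in the world. Camera axes: x right, y up, looking along -z (the intrinsics and any distortion apply to the point x, -y, -z); pixel columns grow to the right and rows downward; lengths in m; the calibration is good to about 2 mm. A picture is of the moment at which its call begins. There is no depth.
- bot.close_job(): hands the job in, once; it reports no verdict.
Trained networks look in the newest picture that a camera, given by its name, has taken for a name from the list of things; names that differ only in an ending like _2 or _b are one class to them, and where a whole thing is asked for, a point or a joint stands for the part that bears it (a point fixed in the world has none). Each returns a list of dicts, best first, with "score" (0 to 1); they miss things now and then, are a little off and sometimes report something else, mostly with a low value. They report only what shows in the picture. A call takes as long as a camera call.
- bot.find_in(target, camera): "rect" ([left, top, right, bottom] in pixels, round what is visible of it).
- bot.outline_of(target, camera): "region" (480x640 bool, what is visible of it) and "rect" ([left, top, right, bottom] in pixels, round what is visible of it).
- bot.mark_of(target, camera): "position" ([column, row] in pixels: a listed point, or the origin of a listed thing).
The state is a dict: "time_s": time; "q": joint angles; "joint_velocities": joint speeds; "joint_torque": joint torques, N m; "tool_pos": TCP position; "orientation": TCP orientation; "contact_force": force on the tool from outside, world axes, zero at the start; "torque": the same for the moment, N m; "finger_gap": opening from 0.0 (shut) to 1.0 (fully open).
Only numpy, scipy, OpenCV 4.12 (cv2) and the standard library are available. Lean on these libraries where they do the work, as an engineer would, in place of code of your own. Each camera call takes 0.05 s, during which the arm holds its last target.

## Working session

There is one attempt and no reset: what is moved stays moved. The work goes in short steps, Python scripts to look and compute and a tool call to move; the robot and the scene stay as the last step left them, time stands still between calls to the robot, and variables do not carry over. Pictures are saved under pics/ and viewed, and the job is handed in when it is done.

Besides the shell and the picture viewer there is one more tool, called after "Emit:" by a JSON object that holds its "name" and its "arguments". jog_arm: Moves the arm, as the interface text tells. Its arguments: {"type":"object","properties":{"xyz":{"type":"array"},"dr":{"type":"array"},"fingers":{"type":"array"}},"required":["xyz","dr","fingers"]}

```bash
mkdir -p pics; cat > h.py <<'E'
import numpy as np,cv2
from rig import bot
from scipy.spatial.transform import Rotation as R
def cam(s):
    q=np.array(s["attitude"],float)
    M=R.from_quat([q[1],q[2],q[3],q[0]]).as_matrix() if q.size==4 else q.reshape(3,3)
    f=240/np.tan(np.radians(s["fov_y"])/2)
    return f,s["cx"],s["cy"],np.array(s["origin"],float),M
def ray(s,p):
    f,cx,cy,o,M=cam(s)
    d=M@np.array([(p[0]-cx)/f,-(p[1]-cy)/f,-1.]); return o,d/np.linalg.norm(d)
def atz(s,p,z):
    o,d=ray(s,p); return o+d*(z-o[2])/d[2]
def proj(s,P):
    f,cx,cy,o,M=cam(s); c=M.T@(np.array(P)-o); return np.array([cx+f*c[0]/-c[2],cy-f*c[1]/-c[2]])
def tri(rays):
    A=np.zeros((3,3));b=np.zeros(3)
    for o,d in rays:
        Q=np.eye(3)-np.outer(d,d);A+=Q;b+=Q@o
    P=np.linalg.solve(A,b); return P,[np.linalg.norm((np.eye(3)-np.outer(d,d))@(P-o)) for o,d in rays]
def save(s,n): cv2.imwrite(f"pics/{n}.png",cv2.cvtColor(s["image"],cv2.COLOR_RGB2BGR))
E
python3 - <<'E'
from h import *
print(bot.get_state())
S={c:bot.snapshot(c) for c in("scene","top")}
for c in S:
    save(S[c],c+"0"); print({k:v for k,v in S[c].items() if k!="image"})
for t in["blade_tool_handle","hex_tool_handle","stand_hole_a","stand_hole_b","trimmer_mouth","photometer","thermal_cycler","trimmer_slug","blade_tool_tip"]:
    for c in S:
        for r in bot.mark_of(t,c)[:3]: print(t,c,r["score"],r["position"])
E
```

```text
{'time_s': 0.0, 'q': array([ 1.27631105e+00,  9.18677767e-02,  1.23190638e+00,  2.32855276e-05,
        1.81980587e+00, -5.66823206e-02]), 'joint_velocities': array([ 0.00010127,  0.00094635, -0.00034462, -0.00038765,  0.00107779,
        0.00049426]), 'joint_torque': array([-6.93088386e-04, -4.58739531e+01, -4.18015087e+01, -1.88175380e-05,
        1.16236025e-02, -7.80357794e-06]), 'tool_pos': array([0.14124045, 0.58284078, 0.23013396]), 'orientation': array([ 5.59845762e-04,  7.85990205e-01,  6.18238149e-01, -8.21040599e-04]), 'contact_force': array([ 0.15972367,  1.24454639, -0.27102213]), 'torque': array([-0.04082226, -0.03322967, -0.00985061]), 'finger_gap': 1.000941648311496}
{'fov_y': 43.75052379643918, 'cx': 309.7780180258257, 'cy': 246.4599065563782, 'origin': array([-0.50534618,  0.80119799,  0.93154782]), 'attitude': array([-0.4049949 , -0.22416839,  0.41903988,  0.78111026])}
{'fov_y': 54.87393957937933, 'cx': 314.867781607013, 'cy': 238.7382195624949, 'origin': array([0.40124508, 0.0618101 , 1.56374953]), 'attitude': array([ 0.70625525,  0.03576769, -0.04198715, -0.7058
[... 436 characters left out ...]
.62 [206.1, 273.0]
stand_hole_b scene 0.97 [212.9, 320.8]
stand_hole_b scene 0.82 [228.7, 314.3]
stand_hole_b top 0.65 [222.4, 272.0]
stand_hole_b top 0.62 [206.1, 273.0]
trimmer_mouth scene 0.74 [421.8, 227.5]
trimmer_mouth scene 0.63 [227.3, 301.0]
trimmer_mouth scene 0.42 [215.7, 341.7]
trimmer_mouth top 0.77 [407.9, 265.5]
photometer scene 0.66 [397.6, 249.4]
photometer top 0.8 [388.5, 253.8]
photometer top 0.62 [456.3, 214.7]
thermal_cycler top 0.65 [208.2, 272.1]
trimmer_slug scene 0.7 [422.7, 231.4]
trimmer_slug top 0.8 [406.3, 265.0]
trimmer_slug top 0.69 [387.2, 252.4]
trimmer_slug top 0.2 [219.6, 271.2]
blade_tool_tip scene 0.52 [215.1, 338.5]
blade_tool_tip top 0.46 [410.1, 265.7]
```

View pics/scene0.png

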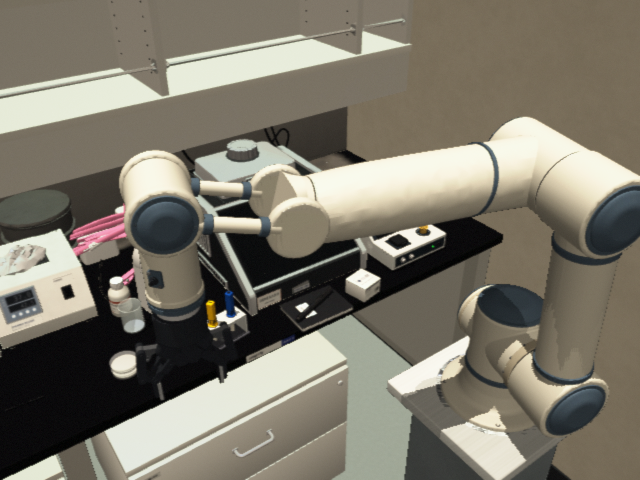

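View pics/top0.png

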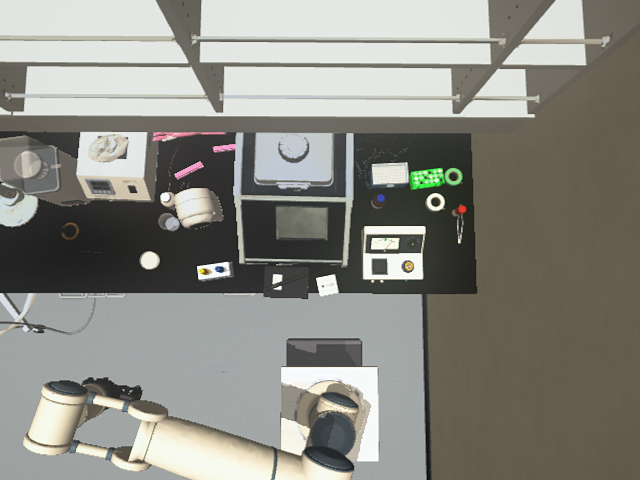

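```bash
python3 - <<'E'
import cv2,numpy as np
s=cv2.imread("pics/scene0.png");t=cv2.imread("pics/top0.png")
a=[cv2.resize(x,(400,300),interpolation=cv2.INTER_CUBIC) for x in(s[275:365,160:280],t[240:300,170:250],s[190:280,370:490],t[230:290,370:450])]
cv2.imwrite("pics/crop0.png",np.vstack([np.hstack(a[:2]),np.hstack(a[2:])]))
E
```

```text
(no output)
```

View pics/crop0.png

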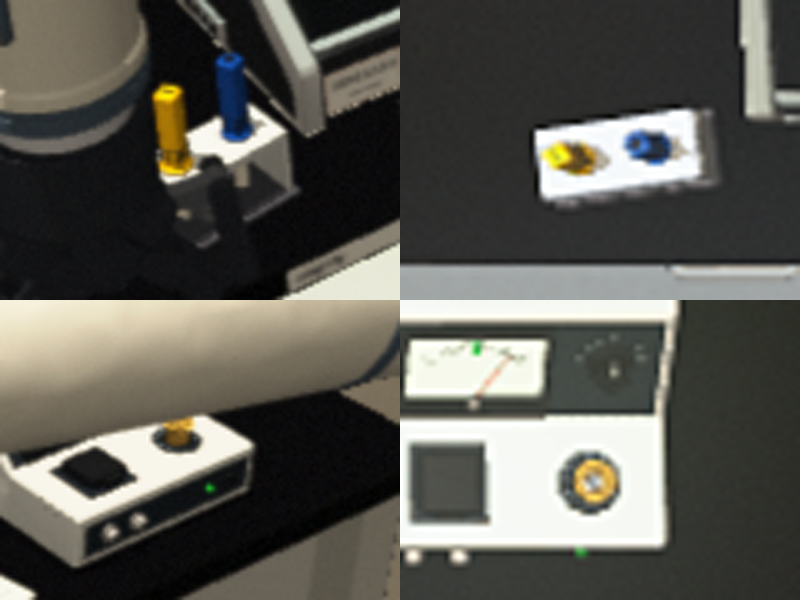

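```bash
python3 - <<'E'
from h import *
S={c:bot.snapshot(c) for c in("scene","top")}
f=S["top"]["image"].astype(float)
hsv=cv2.cvtColor(S["top"]["image"],cv2.COLOR_RGB2HSV)
# candidate positions at heights
for n,c,p,z in [("yellow flange/hole","scene",(212.9,320.8),.058),("y handle","scene",(212,314.5),.094),("hexhole","scene",(228.7,314.3),.058),("yh","top",(204.1,271.3),.094),("hole1","top",(206.1,273),.058),("hole2","top",(222.4,272),.058),("bush","scene",(421.8,227.5),.07),("bush","top",(407.9,265.5),.07)]:
    print(n,c,atz(S[c],p,z).round(4))
# colour centroid
im=S["top"]["image"]; 
# stand white region top
sub=im[255:290,190:240]; m=(sub.min(2)>150).astype(np.uint8)
cn,_=cv2.findContours(m,0,2); c=max(cn,key=cv2.contourArea); r=cv2.minAreaRect(c); print("stand rect",np.array(r[0])+[190,255],r[1],r[2])
bx=cv2.boxPoints(r)+[190,255]
for b in bx: print(atz(S["top"],b,.058).round(4))
# brass
for c,(a,b,x,y) in {"top":(255,275,398,418)}.items():
    h=cv2.cvtColor(S[c]["image"],cv2.COLOR_RGB2HSV)[a:b,x:y]
    m=(h[...,0]>8)&(h[...,0]<28)&(h[...,1]>110)&(h[...,2]>90)
    v,u=np.nonzero(m); print("brass",u.mean()+x,v.mean()+y*0+a,len(u),(u.min()+u.max())/2+x,(v.min()+v.max())/2+a)
    print(atz(S[c],((u.min()+u.max())/2+x,(v.min()+v.max())/2+a),.07))
for t in ["photometer","thermal_cycler","cuvette_box","beaker","glue_stick"]:
  for c in S:
    for r in bot.find_in(t,c)[:2]: print(t,c,r["score"],r["rect"])
E
```

```text
yellow flange/hole scene [0.4707 0.3981 0.058 ]
y handle scene [0.4506 0.4066 0.094 ]
hexhole scene [0.4702 0.3583 0.058 ]
yh top [0.4594 0.3997 0.094 ]
hole1 top [0.4554 0.4014 0.058 ]
hole2 top [0.4586 0.3487 0.058 ]
bush scene [ 0.476  -0.2465  0.07  ]
bush top [ 0.4795 -0.2524  0.07  ]
stand rect [213.05999756 270.42000103] (13.859292984008789, 31.961227416992188) 81.8698959350586
[0.4786 0.4339 0.058 ]
[0.4934 0.3316 0.058 ]
[0.4489 0.3243 0.058 ]
[0.4342 0.4263 0.058 ]
brass 408.55555555555554 265.8222222222222 45 408.5 266.0
[ 0.47784949 -0.25433696  0.07      ]
photometer scene 0.73 [361.8, 227.5, 444.4, 270.9]
photometer top 0.66 [358.6, 227.4, 425.2, 282.1]
cuvette_box scene 0.76 [345.1, 268.9, 379.9, 297.4]
cuvette_box top 0.93 [316.6, 274.4, 340.1, 293.9]
beaker scene 0.61 [117.6, 296.5, 146.3, 334.5]
beaker top 0.8 [157.1, 211.2, 179.0, 231.4]
beaker top 0.74 [197.8, 263.4, 234.9, 283.8]
glue_stick top 0.64 [455.3, 207.7, 465.1, 216.6]
```

```bash
cat > fit.py <<'E'
from h import *
from scipy.optimize import minimize
def sil(s,hulls,roi,k=6):
    x0,y0,x1,y1=roi
    m=np.zeros(((y1-y0)*k,(x1-x0)*k),np.uint8)
    for P in hulls:
        p=np.array([proj(s,q) for q in P]); p=((p+0.5-[x0,y0])*k-0.5)
        h=cv2.convexHull((p*16).round().astype(np.int32)); cv2.fillConvexPoly(m,h,255,shift=4)
    return cv2.resize(m,(x1-x0,y1-y0),interpolation=cv2.INTER_AREA)/255.
def tool(x,y,zc,yaw):
    c,s_=np.cos(yaw),np.sin(yaw)
    box=[(x+c*a-s_*b,y+s_*a+c*b,zc+h) for a in(-.0075,.0075) for b in(-.0075,.0075) for h in(-.032,.03)]
    t=np.linspace(0,2*np.pi,24,endpoint=False)
    fl=[(x+.0115*np.cos(u),y+.0115*np.sin(u),zc+h) for u in t for h in(-.036,-.032)]
    return [box,fl]
E
python3 - <<'E'
from fit import *
S={c:bot.snapshot(c) for c in("scene","top")}
roi={"scene":(200,292,224,332),"top":(196,262,216,282)}
roib={"scene":(220,282,242,325),"top":(210,260,230,282)}
def run(col,roi):
    T={}
    for c in S:
        x0,y0,x1,y1=roi[c]; im=S[c]["image"][y0:y1,x0:x1].astype(float)
        h=cv2.cvtColor(S[c]["image"],cv2.COLOR_RGB2HSV)[y0:y1,x0:x1]
        r=(15,35) if col=="y" else (100,125)
        m=(h[...,0]>=r[0])&(h[...,0]<=r[1])&(h[...,1]>120)&(h[...,2]>60)
        T[c]=m.astype(float)
    for c in [("scene",),("top",),("scene","top")]:
        best=None
        for yaw in np.linspace(0,np.pi/2,10)[:-1]:
            def cost(p): return sum(((sil(S[k],tool(p[0],p[1],.094,p[2]),roi[k])-T[k])**2).sum() for k in c)
            x0=[.462,.403 if col=="y" else .354,yaw]
            r=minimize(cost,x0,method="Nelder-Mead",options=dict(initial_simplex=[x0,[x0[0]+.008,x0[1],yaw],[x0[0],x0[1]+.008,yaw],[x0[0],x0[1],yaw+.2]],maxiter=150))
            if best is None or r.fun<best.fun: best=r
        print(col,c,best.x.round(4),round(best.fun,2))
    print({k:T[k].sum() for k in T})
run("y",roi);run("b",roib)
E
```

```text
y ('scene',) [0.4598 0.4049 0.8921] 18.63
y ('top',) [0.4602 0.4036 1.4071] 10.72
y ('scene', 'top') [0.4603 0.4047 1.491 ] 31.9
{'scene': np.float64(243.0), 'top': np.float64(46.0)}
b ('scene',) [ 0.4692  0.3547 -0.3281] 42.21
b ('top',) [0.4665 0.3546 1.3926] 29.07
b ('scene', 'top') [0.4668 0.3556 1.259 ] 72.93
{'scene': np.float64(183.0), 'top': np.float64(24.0)}
```

```bash
python3 - <<'E'
from fit import *
s=bot.snapshot("scene");t=bot.snapshot("top")
def crop(S,r,yaws,k):
    im=S["image"][r[1]:r[3],r[0]:r[2]]; im=cv2.resize(im,None,fx=k,fy=k,interpolation=cv2.INTER_CUBIC)
    return cv2.cvtColor(im,cv2.COLOR_RGB2BGR)
a=crop(s,(200,292,230,332),0,14); b=crop(t,(195,260,225,290),0,13)
b=cv2.copyMakeBorder(b,0,a.shape[0]-b.shape[0],0,0,0) if b.shape[0]<a.shape[0] else b
h=max(a.shape[0],b.shape[0])
o=np.zeros((h,a.shape[1]+b.shape[1],3),np.uint8);o[:a.shape[0],:a.shape[1]]=a;o[:b.shape[0],a.shape[1]:]=b
cv2.imwrite("pics/yel.png",o[:600,:800])
E
```

```text
(no output)
```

View pics/yel.png

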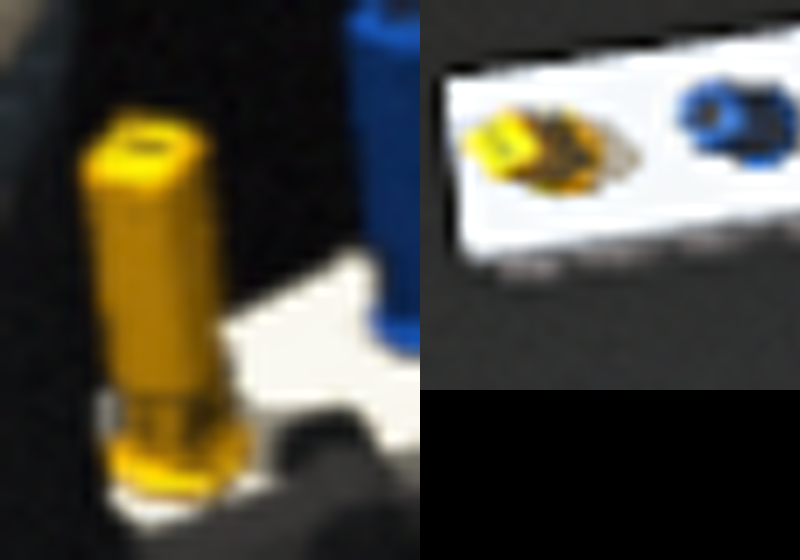

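```bash
python3 - <<'E'
from fit import *
s=bot.snapshot("scene");t=bot.snapshot("top")
x,y=.460,.404
for yaw in np.radians(np.arange(-90,90,10)):
    d=np.array([np.cos(yaw),np.sin(yaw),0])*.006; P=np.array([x,y,.124])
    o=[]
    for S in(s,t):
        v=proj(S,P+d)-proj(S,P-d); o.append((round(float(np.degrees(np.arctan2(v[1],v[0]))),0),round(float(np.hypot(*v)),1)))
    print(round(np.degrees(yaw)),o)
tiles=[]
for yaw in np.radians([-60,-50,-40,-30,-20,-10]):
    row=[]
    for S,r,k in((s,(200,292,230,332),10),(t,(195,260,225,290),10)):
        im=cv2.resize(S["image"][r[1]:r[3],r[0]:r[2]],None,fx=k,fy=k,interpolation=cv2.INTER_CUBIC)[...,::-1].copy()
        c,q=np.cos(yaw),np.sin(yaw)
        pts=[proj(S,(x+c*a-q*b,y+q*a+c*b,.124)) for a,b in((-.0075,-.0075),(.0075,-.0075),(.0075,.0075),(-.0075,.0075),(-.006,0),(.006,0))]
        pts=[((p+.5-[r[0],r[1]])*k).astype(int) for p in pts]
        cv2.polylines(im,[np.array(pts[:4])],True,(0,0,255),1); cv2.line(im,tuple(map(int,pts[4])),tuple(map(int,pts[5])),(255,0,0),1)
        row.append(im[:150])
    tiles.append(np.vstack(row))
a=np.hstack(tiles[:3])[:, :];b=np.hstack(tiles[3:])
o=np.vstack([a,b]); cv2.imwrite("pics/yaw.png",o[:600,:900][:, :900] if 0 else cv2.resize(o,(800,int(o.shape[0]*800/o.shape[1]))))
E
```

```text
-90 [(-22.0, 5.4), (0.0, 3.9)]
-80 [(-29.0, 5.1), (-10.0, 3.9)]
-70 [(-37.0, 4.8), (-20.0, 3.9)]
-60 [(-46.0, 4.4), (-30.0, 3.9)]
-50 [(-57.0, 4.0), (-39.0, 3.9)]
-40 [(-70.0, 3.7), (-49.0, 3.9)]
-30 [(-85.0, 3.5), (-59.0, 3.9)]
-20 [(-101.0, 3.4), (-69.0, 3.9)]
-10 [(-117.0, 3.5), (-78.0, 3.9)]
0 [(-132.0, 3.8), (-88.0, 3.9)]
10 [(-144.0, 4.1), (-98.0, 3.9)]
20 [(-154.0, 4.5), (-109.0, 3.8)]
30 [(-163.0, 4.9), (-119.0, 3.8)]
40 [(-171.0, 5.2), (-129.0, 3.8)]
50 [(-177.0, 5.4), (-139.0, 3.8)]
60 [(177.0, 5.6), (-150.0, 3.8)]
70 [(170.0, 5.6), (-160.0, 3.8)]
80 [(164.0, 5.5), (-170.0, 3.9)]
```

View pics/yaw.png

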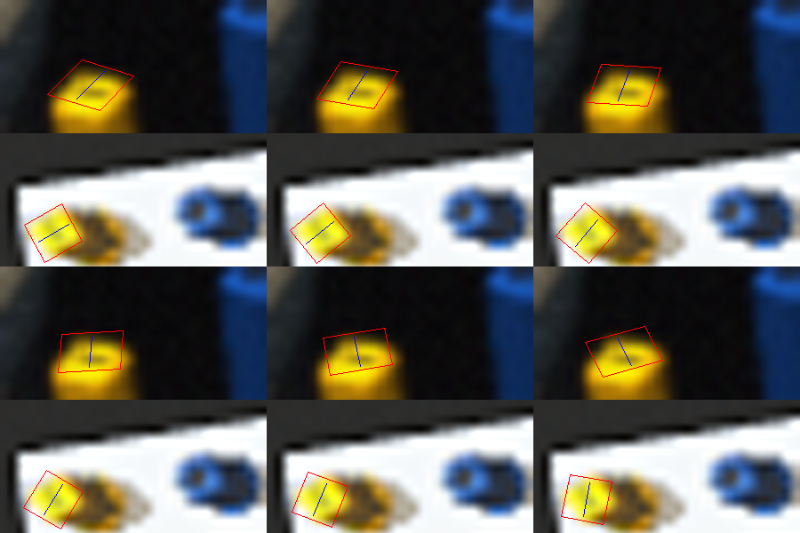

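```bash
cat >> h.py <<'E'
def cmd(x,y,z,yaw,st=None):
    st=st or bot.get_state(); q=st["orientation"]; Rm=R.from_quat([q[1],q[2],q[3],q[0]]).as_matrix()
    T=np.column_stack([[np.cos(yaw),np.sin(yaw),0],[np.sin(yaw),-np.cos(yaw),0],[0,0,-1]])
    a=Rm.T@(np.array([x,y,z])-st["tool_pos"]); b=R.from_matrix(Rm.T@T).as_rotvec()
    print("t",round(st["time_s"],2),"pos",st["tool_pos"].round(4),"yaw",round(float(np.arctan2(Rm[1,0],Rm[0,0])),4),"tilt",Rm[2,:2].round(4),"gap",round(st["finger_gap"],3),"F",st["contact_force"].round(2),"M",st["torque"].round(3),"q6",st["q"][5].round(3))
    print(" xyz",a.round(4).tolist()," dr",b.round(4).tolist())
E
python3 -c "
from h import *
cmd(.46,.404,.18,.82)
s=bot.snapshot('top')
for p in [(237,265),(352,265)]: print(atz(s,p,.29))
"
```

```text
t 1.9 pos [0.1413 0.5831 0.2313] yaw 1.3331 tilt [-0. -0.] gap 0.997 F [ 0.25 -0.31 -0.95] M [ 0.001  0.072 -0.031] q6 -0.057
 xyz [-0.099, 0.3519, 0.0513]  dr [-0.0, 0.0, 0.5131]
[0.46903205 0.26480208 0.29      ]
[ 0.46922888 -0.05178534  0.29      ]
```

Emit:
{"name": "jog_arm", "arguments": {"xyz": [[-0.099, 0.352, 0.03], [-0.099, 0.352, 0.03], [-0.099, 0.352, 0.03], [-0.099, 0.352, 0.03], [-0.099, 0.352, 0.03], [-0.099, 0.352, 0.03], [-0.099, 0.352, 0.05], [-0.099, 0.352, 0.05], [-0.099, 0.352, 0.05], [-0.099, 0.352, 0.05]], "dr": [[0, 0, 0.513], [0, 0, 0.513], [0, 0, 0.513], [0, 0, 0.513], [0, 0, 0.513], [0, 0, 0.513], [0, 0, 0.513], [0, 0, 0.513], [0, 0, 0.513], [0, 0, 0.513]], "fingers": [0.6, 0.6, 0.6, 0.6, 0.6, 0.6, 0.6, 0.6, 0.6, 0.6]}}

```text
time_s: 2.95
tool_pos: [0.46, 0.4039, 0.1811]
orientation: [-0.0, 0.917, 0.398, -0.0]
contact_force: [-0.5, -0.4, -0.0]
finger_gap: 0.601
```

```bash
python3 -c "
from h import *
s=bot.snapshot('scene');save(s,'s1');cv2.imwrite('pics/s1c.png',cv2.resize(s['image'][230:350,120:280],(800,600))[...,::-1])
t=bot.snapshot('top')
cv2.imwrite('pics/t1c.png',cv2.resize(t['image'][225:295,150:250],(800,560),interpolation=2)[...,::-1])
cv2.imwrite('pics/t1d.png',cv2.resize(t['image'][230:290,365:445],(800,600),interpolation=2)[...,::-1])
cmd(.46,.404,.081,.82)
"
```

```text
t 3.05 pos [0.4594 0.4049 0.1822] yaw 0.8213 tilt [ 0.0012 -0.0003] gap 0.602 F [ 0.09  0.07 -0.45] M [-0.055  0.03   0.071] q6 -0.155
 xyz [-0.0004, 0.0011, 0.1012]  dr [-0.0003, -0.0012, 0.0013]
```

View pics/s1c.png

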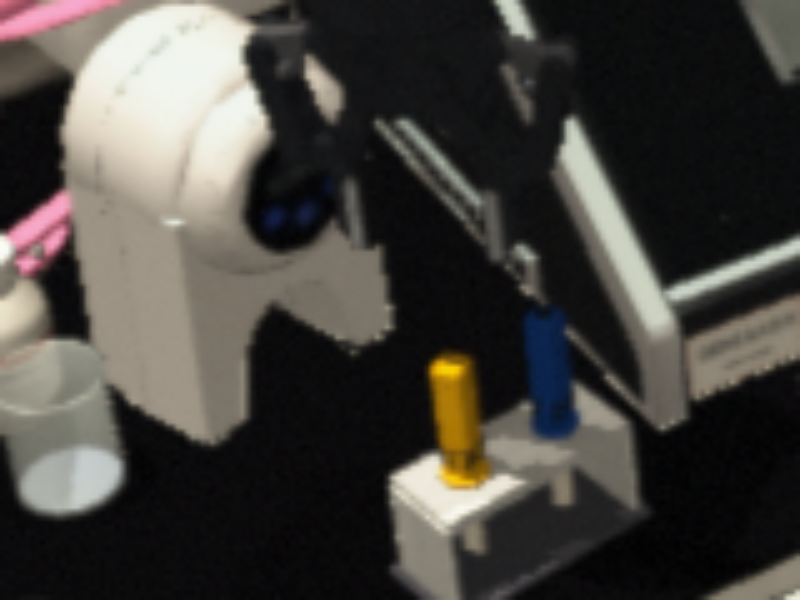

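View pics/t1d.png

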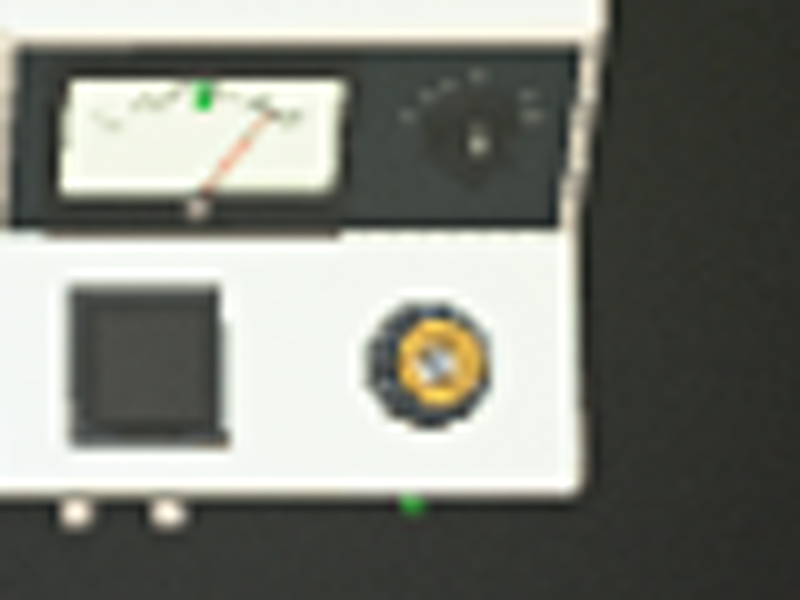

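Emit:
{"name": "jog_arm", "arguments": {"xyz": [[0, 0.001, 0.04], [0, 0.001, 0.08], [0, 0.001, 0.1], [0, 0.001, 0.101], [0, 0.001, 0.101], [0, 0.001, 0.101], [0, 0.001, 0.101], [0, 0.001, 0.101], [0, 0.001, 0.101], [0, 0.001, 0.101]], "dr": [[0, 0, 0], [0, 0, 0], [0, 0, 0], [0, 0, 0], [0, 0, 0], [0, 0, 0], [0, 0, 0], [0, 0, 0], [0, 0, 0], [0, 0, 0]], "fingers": [0.6, 0.6, 0.6, 0.6, 0.45, 0.35, 0.28, 0.22, 0.15, 0.1]}}

```text
time_s: 4.05
tool_pos: [0.4607, 0.4048, 0.0829]
orientation: [-0.001, 0.917, 0.399, 0.002]
contact_force: [-0.4, -0.0, 5.2]
finger_gap: 0.174
```

```bash
python3 -c "
from h import *
s=bot.snapshot('scene');cv2.imwrite('pics/s2c.png',cv2.resize(s['image'][240:360,140:300],(800,600),interpolation=2)[...,::-1])
cmd(.46,.404,.20,.82)
"
```

```text
t 4.1 pos [0.4607 0.4048 0.0828] yaw 0.8212 tilt [ 0.0037 -0.0001] gap 0.17 F [-1.29  0.    4.84] M [-0.093  0.129  0.056] q6 -0.156
 xyz [-0.0006, 0.0, -0.1172]  dr [-0.0001, -0.0037, 0.0012]
```

View pics/s2c.png

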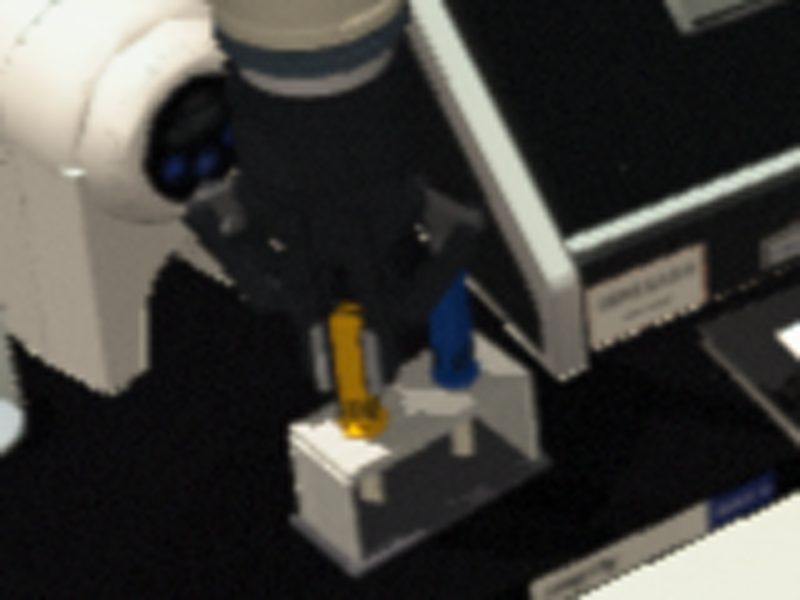

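Emit:
{"name": "jog_arm", "arguments": {"xyz": [[0, 0, 0], [0, 0, 0], [0, 0, 0], [0, 0, -0.01], [0, 0, -0.02], [0, 0, -0.04], [0, 0, -0.07], [0, 0, -0.1], [0, 0, -0.117], [0, 0, -0.117]], "dr": [[0, 0, 0], [0, 0, 0], [0, 0, 0], [0, 0, 0], [0, 0, 0], [0, 0, 0], [0, 0, 0], [0, 0, 0], [0, 0, 0], [0, 0, 0]], "fingers": [0.1, 0.1, 0.1, 0.1, 0.1, 0.1, 0.1, 0.1, 0.1, 0.1]}}

```text
time_s: 5.1
tool_pos: [0.4615, 0.4053, 0.2047]
orientation: [-0.002, 0.917, 0.399, 0.005]
contact_force: [0.2, 0.0, 0.7]
finger_gap: 0.171
```

```bash
python3 -c "
from h import *
s=bot.snapshot('scene');cv2.imwrite('pics/s3c.png',cv2.resize(s['image'][220:340,140:300],(800,600),interpolation=2)[...,::-1])
cv2.imwrite('pics/s3d.png',cv2.resize(s['image'][255:315,180:240],(600,600),interpolation=2)[...,::-1])
cmd(.40,.36,.40,.82)
st=bot.get_state()
from fit import *
p=st['tool_pos'];print(proj(s,p-[0,0,.07]),[r['position'] for r in bot.mark_of('blade_tool_tip','scene')[:2]])
"
```

```text
t 5.15 pos [0.461  0.4049 0.2021] yaw 0.8212 tilt [0.0075 0.0005] gap 0.169 F [-0.81 -0.55 -0.75] M [-0.015  0.036 -0.062] q6 -0.156
 xyz [-0.073, -0.0139, -0.1985]  dr [0.0005, -0.0075, 0.0012]
[208.72654674 298.08002997] [[209.6, 294.8], [204.0, 264.6]]
```

View pics/s3c.png

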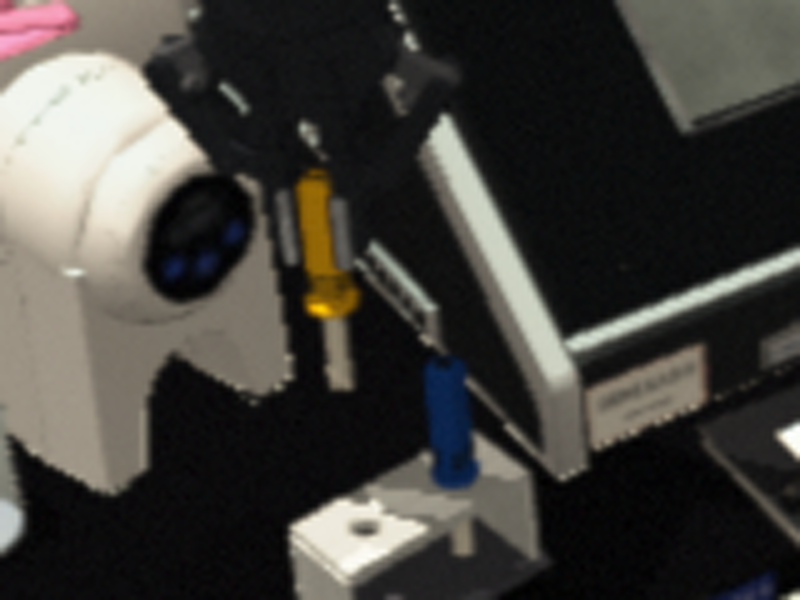

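View pics/s3d.png

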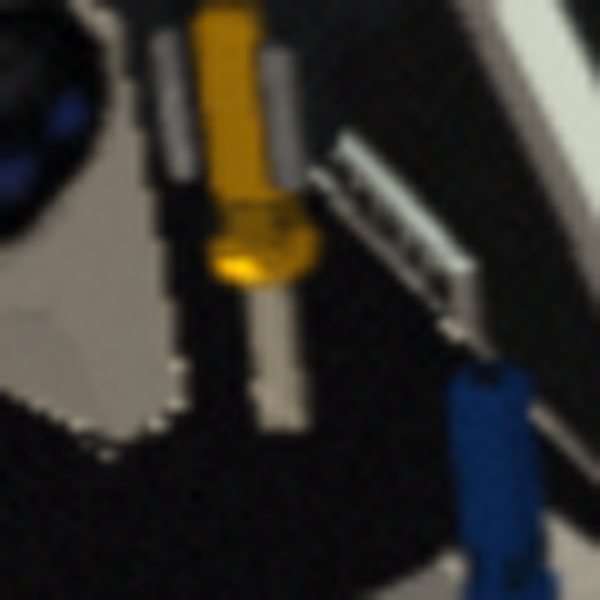

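```bash
python3 -c "
from h import *
cmd(.38,.34,.40,-0.6)
s=bot.snapshot('scene');cv2.imwrite('pics/s4d.png',cv2.resize(s['image'][190:270,370:450],(600,600),interpolation=2)[...,::-1])
"
```

```text
t 5.2 pos [0.4605 0.4046 0.2   ] yaw 0.8212 tilt [0.0043 0.    ] gap 0.169 F [ 0.01 -1.   -2.08] M [0.008 0.016 0.004] q6 -0.156
 xyz [-0.1012, -0.0149, -0.2004]  dr [-0.0031, -0.0036, 1.4212]
```

View pics/s4d.png

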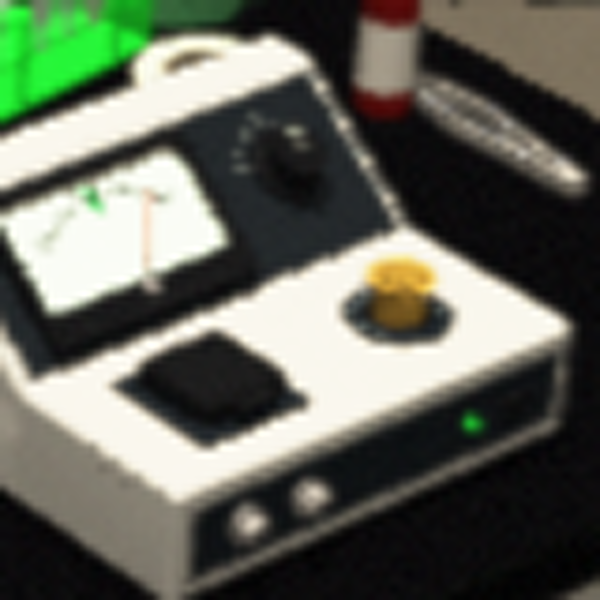

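```bash
python3 -c "
from h import *
s=bot.snapshot('scene');t=bot.snapshot('top')
print(atz(s,(423.1,226.2),.07),atz(t,(408.6,265.9),.07))
P,r=tri([ray(s,(423.1,226.2)),ray(t,(408.6,265.9))]);print(P,r)
for k,(S,a,b,c,d) in {'s':(s,410,215,436,240),'t':(t,398,255,420,277)}.items():
    h=cv2.cvtColor(S['image'],cv2.COLOR_RGB2HSV)[b:d,a:c]; m=((h[...,0]>8)&(h[...,0]<30)&(h[...,1]>90)&(h[...,2]>90))
    print(k); print('\n'.join(''.join('#' if x and v>190 else '+' if x else '.' for x,v in zip(r,w)) for r,w in zip(m,h[...,2])))
    for r in bot.mark_of('trimmer_mouth','scene' if k=='s' else 'top')[:2]: print(r['score'],r['position'],atz(S,r['position'],.07).round(4))
print(t['image'][261:271,404:414].sum(2))
"
```

```text
[ 0.47891083 -0.25424129  0.07      ] [ 0.47817314 -0.25466829  0.07      ]
[ 0.47843223 -0.25431547  0.07022795] [np.float64(0.00040453180889827775), np.float64(0.00040453180889823666)]
s
..........................
..........................
..........................
..........................
..........................
..........................
..........................
..........................
..........................
............###...........
.........########.........
.........#########........
.........##+######........
..........+##++###........
..........+++++++.........
...........++++++.........
...........+++++..........
...........+++++..........
..........................
..........................
..........................
..........................
..........................
..........................
..........................
0.62 [419.0, 225.2] [ 0.4894 -0.2488  0.07  ]
t
......................
......................
......................
......................
......................
......................
......................
.........###+.........
.......+######........
.......###+++##.......
.......##+..###.......
.......##....##+......
.......##...###+......
.......+##++##+.......
........+####+........
.........+++..........
......................
......................
......................
......................
......................
......................
0.71 [410.9, 266.9] [ 0.4749 -0.2621  0.07  ]
[[433 303 215 319 267 205 379 483 705 742]
 [255 227 285 500 553 487 412 295 473 712]
 [270 312 489 462 436 424 464 467 404 520]
 [217 494 506 479 453 365 399 508 446 418]
 [223 444 477 342 480 513 489 466 469 412]
 [236 426 576 495 465 608 574 444 467 346]
 [192 479 517 658 488 430 497 469 429 278]
 [267 357 459 508 423 367 433 475 424 283]
 [249 244 300 497 560 559 465 343 266 500]
 [231 234 238 336 375 374 312 228 381 685]]
```

Emit:
{"name": "jog_arm", "arguments": {"xyz": [[0, 0, -0.05], [-0.02, 0, -0.1], [-0.05, -0.005, -0.15], [-0.08, -0.01, -0.2], [-0.101, -0.015, -0.2], [-0.101, -0.015, -0.2], [-0.101, -0.015, -0.2], [-0.101, -0.015, -0.2], [-0.101, -0.015, -0.2], [-0.101, -0.015, -0.2]], "dr": [[0, 0, 0.1], [0, 0, 0.2], [0, 0, 0.35], [0, 0, 0.5], [0, 0, 0.65], [0, 0, 0.8], [0, 0, 0.95], [0, 0, 1.1], [0, 0, 1.25], [-0.003, -0.004, 1.4]], "fingers": [0.1, 0.1, 0.1, 0.1, 0.1, 0.1, 0.1, 0.1, 0.1, 0.1]}}

```text
time_s: 6.45
tool_pos: [0.3801, 0.3402, 0.3975]
orientation: [0.002, 0.958, -0.288, -0.001]
contact_force: [-0.3, 0.7, -0.4]
finger_gap: 0.167
```

```bash
python3 -c "
from h import *
cmd(.38,-.24,.40,-2.0)
"
```

```text
t 6.45 pos [0.3801 0.3402 0.3975] yaw -0.5849 tilt [-0.0016  0.0042] gap 0.167 F [-0.28  0.72 -0.44] M [-0.02   0.027  0.067] q6 1.248
 xyz [0.3202, 0.4838, -0.001]  dr [0.0046, -0.0017, 1.4151]
```

Emit:
{"name": "jog_arm", "arguments": {"xyz": [[0.027, 0.04, 0], [0.054, 0.08, 0], [0.081, 0.122, 0], [0.108, 0.163, 0], [0.134, 0.203, 0], [0.161, 0.243, 0], [0.188, 0.284, 0], [0.215, 0.324, 0], [0.241, 0.365, 0], [0.268, 0.405, 0]], "dr": [[0, 0, 0.14], [0, 0, 0.28], [0, 0, 0.42], [0, 0, 0.56], [0, 0, 0.7], [0, 0, 0.84], [0, 0, 0.98], [0, 0, 1.12], [0, 0, 1.26], [0.005, -0.002, 1.4]], "fingers": [0.1, 0.1, 0.1, 0.1, 0.1, 0.1, 0.1, 0.1, 0.1, 0.1]}}

```text
time_s: 7.45
tool_pos: [0.3793, -0.1474, 0.3984]
orientation: [0.0, -0.544, 0.839, 0.0]
contact_force: [0.6, 0.4, 0.2]
finger_gap: 0.171
```

```bash
python3 -c "
from h import *
cmd(.4784,-.2543,.25,-2.6)
"
```

```text
t 7.45 pos [ 0.3793 -0.1474  0.3984] yaw -1.9908 tilt [-0.0006  0.0001] gap 0.171 F [0.61 0.44 0.15] M [-0.038 -0.016 -0.011] q6 1.536
 xyz [0.0573, -0.1341, 0.1484]  dr [0.0003, 0.0006, 0.6092]
```

Emit:
{"name": "jog_arm", "arguments": {"xyz": [[0.02, -0.045, 0], [0.04, -0.09, 0], [0.057, -0.134, 0], [0.057, -0.134, 0.03], [0.057, -0.134, 0.07], [0.057, -0.134, 0.11], [0.057, -0.134, 0.14], [0.057, -0.134, 0.148], [0.057, -0.134, 0.148], [0.057, -0.134, 0.148]], "dr": [[0, 0, 0.1], [0, 0, 0.2], [0, 0, 0.3], [0, 0, 0.4], [0, 0, 0.5], [0, 0, 0.61], [0, 0, 0.61], [0, 0, 0.61], [0, 0, 0.61], [0, 0.001, 0.61]], "fingers": [0.1, 0.1, 0.1, 0.1, 0.1, 0.1, 0.1, 0.1, 0.1, 0.1]}}

```text
time_s: 8.45
tool_pos: [0.4788, -0.2542, 0.2524]
orientation: [0.001, -0.267, 0.964, -0.001]
contact_force: [-0.7, 0.0, -0.3]
finger_gap: 0.168
```

```bash
python3 -c "
from h import *
s=bot.snapshot('scene');cv2.imwrite('pics/s5d.png',cv2.resize(s['image'][140:260,350:510],(800,600),interpolation=2)[...,::-1])
cmd(.4784,-.2543,.15,-2.6)
p=bot.get_state()['tool_pos']; print(proj(s,p-[0,0,.07]),proj(s,(.4784,-.2543,.07)))
"
```

```text
t 8.5 pos [ 0.479  -0.2543  0.253 ] yaw -2.6005 tilt [-0.0012 -0.0033] gap 0.17 F [-0.36  0.19  0.02] M [-0.007  0.026  0.027] q6 2.05
 xyz [0.0007, 0.0007, 0.103]  dr [-0.0033, 0.0012, -0.0005]
[427.03838735 189.82701739] [423.24548447 226.27150756]
```

View pics/s5d.png

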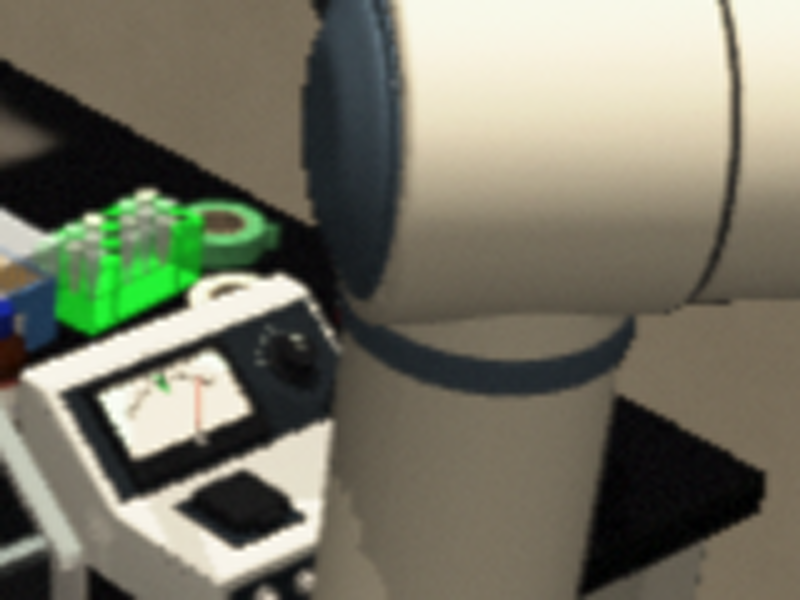

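Emit:
{"name": "jog_arm", "arguments": {"xyz": [[-0.001, 0, 0.04], [-0.001, 0, 0.08], [-0.001, 0, 0.1], [-0.001, 0, 0.109], [-0.001, 0, 0.11], [-0.001, 0, 0.11]], "dr": [[-0.003, 0.001, 0], [-0.003, 0.001, 0], [-0.003, 0.001, 0], [-0.003, 0.001, 0], [-0.003, 0.001, 0], [-0.003, 0.001, 0]], "fingers": [0.1, 0.1, 0.1, 0.1, 0.1, 0.1]}}

```text
time_s: 9.1
tool_pos: [0.481, -0.2545, 0.1453]
orientation: [0.001, -0.267, 0.964, -0.001]
contact_force: [-0.4, -0.5, 0.9]
finger_gap: 0.165
```

```bash
python3 -c "
from h import *
cmd(.4784,-.2543,.137,-2.6)
"
```

```text
t 9.1 pos [ 0.481  -0.2545  0.1453] yaw -2.6004 tilt [-0.0017 -0.0032] gap 0.165 F [-0.44 -0.54  0.88] M [-0.036 -0.013 -0.001] q6 2.051
 xyz [0.0022, 0.0016, 0.0083]  dr [-0.0032, 0.0017, -0.0004]
```

Emit:
{"name": "jog_arm", "arguments": {"xyz": [[0.002, 0.0015, 0], [0.002, 0.0015, 0.004], [0.002, 0.0015, 0.006], [0.002, 0.0015, 0.008], [0.002, 0.0015, 0.008]], "dr": [[-0.003, 0.001, 0], [-0.003, 0.001, 0], [-0.003, 0.001, 0], [-0.003, 0.001, 0], [-0.003, 0.001, 0]], "fingers": [0.1, 0.1, 0.1, 0.1, 0.1]}}

```text
time_s: 9.6
tool_pos: [0.4784, -0.2541, 0.1368]
orientation: [0.0, -0.267, 0.964, 0.0]
contact_force: [0.1, 0.2, -0.1]
finger_gap: 0.168
```

```bash
python3 -c "
from h import *
cmd(.4784,-.2543,.131,-2.6)
"
```

```text
t 9.6 pos [ 0.4784 -0.2541  0.1368] yaw -2.6004 tilt [-0.0003  0.0006] gap 0.168 F [ 0.14  0.16 -0.14] M [-0.053  0.037  0.   ] q6 2.049
 xyz [0.0001, -0.0002, 0.0058]  dr [0.0006, 0.0003, -0.0004]
```

Tip is 3 mm inside the funnel with no contact. Go on.

Emit:
{"name": "jog_arm", "arguments": {"xyz": [[0, 0, 0.002], [0, 0, 0.004], [0, 0, 0.006], [0, 0, 0.006]], "dr": [[0, 0, 0], [0, 0, 0], [0, 0, 0], [0, 0, 0]], "fingers": [0.1, 0.1, 0.1, 0.1]}}

```text
time_s: 10.0
tool_pos: [0.4783, -0.2541, 0.1303]
orientation: [-0.0, -0.267, 0.964, 0.0]
contact_force: [0.3, -0.4, -0.7]
finger_gap: 0.169
```

Emit:
{"name": "jog_arm", "arguments": {"xyz": [[0, 0, 0.001], [0, 0, 0.002], [0, 0, 0.002]], "dr": [[0, 0, 0], [0, 0, 0], [0, 0, 0]], "fingers": [0.1, 0.1, 0.1]}}

```text
time_s: 10.3
tool_pos: [0.4784, -0.2541, 0.1285]
orientation: [0.0, -0.267, 0.964, 0.0]
contact_force: [0.1, -0.5, 0.8]
finger_gap: 0.17
```

```bash
python3 -c "
from h import *
cmd(.4784,-.2543,.127,-2.6)
"
```

```text
t 10.3 pos [ 0.4784 -0.2541  0.1285] yaw -2.6004 tilt [-0.0003  0.0007] gap 0.17 F [ 0.07 -0.46  0.81] M [ 0.038 -0.057  0.003] q6 2.049
 xyz [0.0001, -0.0002, 0.0015]  dr [0.0007, 0.0003, -0.0004]
```

Emit:
{"name": "jog_arm", "arguments": {"xyz": [[0, 0, 0.0005], [0, 0, 0.001], [0, 0, 0.001], [0, 0, 0.001]], "dr": [[0, 0, 0], [0, 0, 0], [0, 0, 0], [0, 0, 0]], "fingers": [0.1, 0.1, 0.1, 0.1]}}

```text
time_s: 10.7
tool_pos: [0.4785, -0.2542, 0.1278]
orientation: [0.0, -0.267, 0.964, 0.0]
contact_force: [0.7, 0.7, 1.7]
finger_gap: 0.171
```

Emit:
{"name": "jog_arm", "arguments": {"xyz": [[0, 0, 0.0005], [0, 0, 0.0005]], "dr": [[0, 0, 0], [0, 0, 0]], "fingers": [0.1, 0.1]}}

```text
time_s: 10.9
tool_pos: [0.4785, -0.2542, 0.1273]
orientation: [0.0, -0.267, 0.964, 0.0]
contact_force: [-0.3, -0.2, 2.7]
finger_gap: 0.17
```

Emit:
{"name": "jog_arm", "arguments": {"xyz": [[0, 0, 0], [0, 0, 0], [0, 0, 0], [0, 0, 0], [0, 0, 0], [0, 0, 0]], "dr": [[0, 0, -0.06], [0, 0, -0.12], [0, 0, -0.18], [0, 0, -0.24], [0, 0, -0.3], [0, 0, -0.3]], "fingers": [0.1, 0.1, 0.1, 0.1, 0.1, 0.1]}}

```text
time_s: 11.5
tool_pos: [0.4786, -0.2543, 0.1275]
orientation: [0.0, -0.409, 0.913, -0.0]
contact_force: [0.4, 0.2, 2.3]
finger_gap: 0.169
```

Emit:
{"name": "jog_arm", "arguments": {"xyz": [[0, 0, 0], [0, 0, 0], [0, 0, 0], [0, 0, 0], [0, 0, 0], [0, 0, 0]], "dr": [[0, 0, -0.06], [0, 0, -0.12], [0, 0, -0.18], [0, 0, -0.24], [0, 0, -0.3], [0, 0, -0.3]], "fingers": [0.1, 0.1, 0.1, 0.1, 0.1, 0.1]}}

```text
time_s: 12.1
tool_pos: [0.4787, -0.2543, 0.1276]
orientation: [0.0, -0.54, 0.842, -0.0]
contact_force: [-1.0, 0.1, 2.8]
finger_gap: 0.17
```

```bash
python3 -c "
from h import *
cmd(.4784,-.2543,.127,-2.0)
"
```

```text
t 12.1 pos [ 0.4787 -0.2543  0.1276] yaw -2.0008 tilt [-0.0005 -0.001 ] gap 0.17 F [-1.    0.09  2.78] M [-0.038 -0.02  -0.038] q6 1.449
 xyz [0.0001, 0.0003, 0.0005]  dr [-0.001, 0.0005, -0.0008]
```

Emit:
{"name": "jog_arm", "arguments": {"xyz": [[0, 0, 0], [0, 0, 0], [0, 0, 0], [0, 0, 0.0003], [0, 0, 0.0003], [0, 0, 0.0003]], "dr": [[0, 0, -0.06], [0, 0, -0.12], [0, 0, -0.18], [0, 0, -0.24], [0, 0, -0.3], [0, 0, -0.3]], "fingers": [0.1, 0.1, 0.1, 0.1, 0.1, 0.1]}}

```text
time_s: 12.7
tool_pos: [0.4788, -0.2543, 0.1273]
orientation: [0.0, -0.659, 0.752, -0.0]
contact_force: [0.5, 0.7, 2.6]
finger_gap: 0.169
```

Emit:
{"name": "jog_arm", "arguments": {"xyz": [[0, 0, 0], [0, 0, 0], [0, 0, 0], [0, 0, 0], [0, 0, 0], [0, 0, 0]], "dr": [[0, 0, -0.06], [0, 0, -0.12], [0, 0, -0.18], [0, 0, -0.24], [0, 0, -0.3], [0, 0, -0.3]], "fingers": [0.1, 0.1, 0.1, 0.1, 0.1, 0.1]}}

```text
time_s: 13.3
tool_pos: [0.4788, -0.2544, 0.1274]
orientation: [-0.0, 0.763, -0.646, 0.001]
contact_force: [-0.2, -0.6, 3.2]
finger_gap: 0.169
```

```bash
python3 -c "
from h import *
s=bot.snapshot('scene');cv2.imwrite('pics/n1.png',cv2.resize(s['image'][200:245,360:420],(800,600),interpolation=2)[...,::-1])
cmd(.4784,-.2543,.127,-2.0)
"
```

```text
t 13.35 pos [ 0.4788 -0.2544  0.1274] yaw -1.4064 tilt [ 0.0004 -0.0013] gap 0.17 F [-0.51 -0.65  2.48] M [ 0.001  0.024 -0.005] q6 0.855
 xyz [-0.0001, 0.0004, 0.0004]  dr [-0.0014, 0.0, 0.5936]
```

View pics/n1.png

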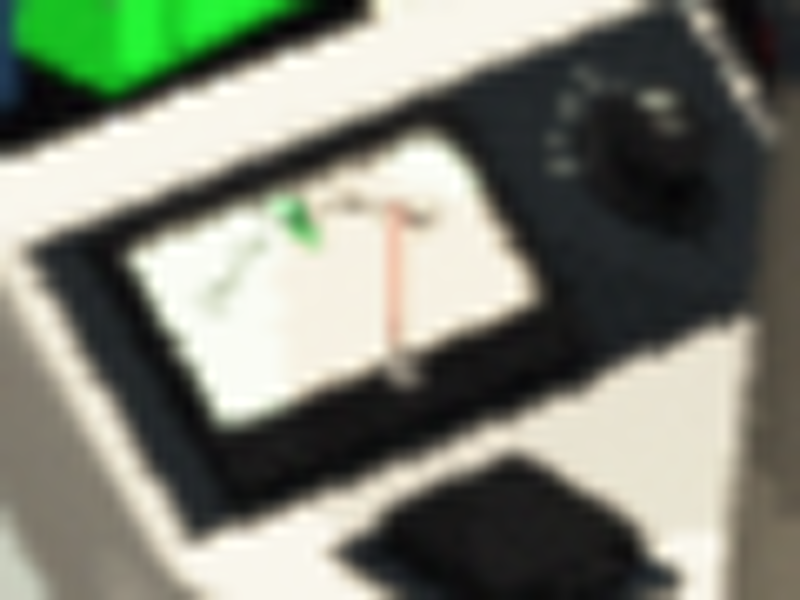

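Emit:
{"name": "jog_arm", "arguments": {"xyz": [[0, 0, 0], [0, 0, 0], [0, 0, 0], [0, 0, 0], [0, 0, 0], [0, 0, 0]], "dr": [[0, 0, -0.06], [0, 0, -0.12], [0, 0, -0.18], [0, 0, -0.24], [0, 0, -0.3], [0, 0, -0.3]], "fingers": [0.1, 0.1, 0.1, 0.1, 0.1, 0.1]}}

```text
time_s: 13.95
tool_pos: [0.4788, -0.2544, 0.1274]
orientation: [-0.0, 0.85, -0.526, 0.001]
contact_force: [-0.1, 0.6, 2.6]
finger_gap: 0.168
```

Emit:
{"name": "jog_arm", "arguments": {"xyz": [[0, 0, 0], [0, 0, 0], [0, 0, 0], [0, 0, 0], [0, 0, 0], [0, 0, 0]], "dr": [[0, 0, -0.06], [0, 0, -0.12], [0, 0, -0.18], [0, 0, -0.24], [0, 0, -0.3], [0, 0, -0.3]], "fingers": [0.1, 0.1, 0.1, 0.1, 0.1, 0.1]}}

```text
time_s: 14.55
tool_pos: [0.4788, -0.2544, 0.1274]
orientation: [-0.0, 0.919, -0.395, 0.001]
contact_force: [0.2, -0.8, 2.2]
finger_gap: 0.169
```

```bash
python3 -c "
from h import *
cmd(.4784,-.2543,.127,-2.0)
"
```

```text
t 14.55 pos [ 0.4788 -0.2544  0.1274] yaw -0.8114 tilt [ 0.001  -0.0009] gap 0.169 F [ 0.18 -0.8   2.18] M [-0.01   0.03  -0.053] q6 0.26
 xyz [-0.0003, 0.0002, 0.0004]  dr [-0.0014, -0.0004, 1.1886]
```

Emit:
{"name": "jog_arm", "arguments": {"xyz": [[0, 0, 0], [0, 0, 0], [0, 0, 0], [0, 0, 0], [0, 0, 0], [0, 0, 0]], "dr": [[0, 0, -0.06], [0, 0, -0.12], [0, 0, -0.18], [0, 0, -0.24], [0, 0, -0.3], [0, 0, -0.3]], "fingers": [0.1, 0.1, 0.1, 0.1, 0.1, 0.1]}}

```text
time_s: 15.15
tool_pos: [0.4788, -0.2544, 0.1274]
orientation: [-0.0, 0.967, -0.254, 0.001]
contact_force: [-0.1, 0.4, 2.3]
finger_gap: 0.169
```

Emit:
{"name": "jog_arm", "arguments": {"xyz": [[0, 0, 0], [0, 0, 0], [0, 0, 0], [0, 0, 0], [0, 0, 0], [0, 0, 0]], "dr": [[0, 0, -0.06], [0, 0, -0.12], [0, 0, -0.18], [0, 0, -0.24], [0, 0, -0.3], [0, 0, -0.3]], "fingers": [0.1, 0.1, 0.1, 0.1, 0.1, 0.1]}}

```text
time_s: 15.75
tool_pos: [0.4788, -0.2544, 0.1274]
orientation: [0.0, 0.994, -0.109, 0.001]
contact_force: [0.1, 0.1, 3.0]
finger_gap: 0.168
```

```bash
python3 -c "
from h import *
s=bot.snapshot('scene');cv2.imwrite('pics/n2.png',cv2.resize(s['image'][200:245,360:420],(800,600),interpolation=2)[...,::-1])
cmd(.4784,-.2543,.127,-2.0)
"
```

```text
t 15.8 pos [ 0.4788 -0.2544  0.1274] yaw -0.2186 tilt [ 0.0013 -0.0001] gap 0.171 F [0.38 1.09 2.95] M [-0.003  0.028  0.033] q6 -0.333
 xyz [-0.0004, -0.0, 0.0004]  dr [-0.0013, -0.0009, 1.7814]
```

View pics/n2.png

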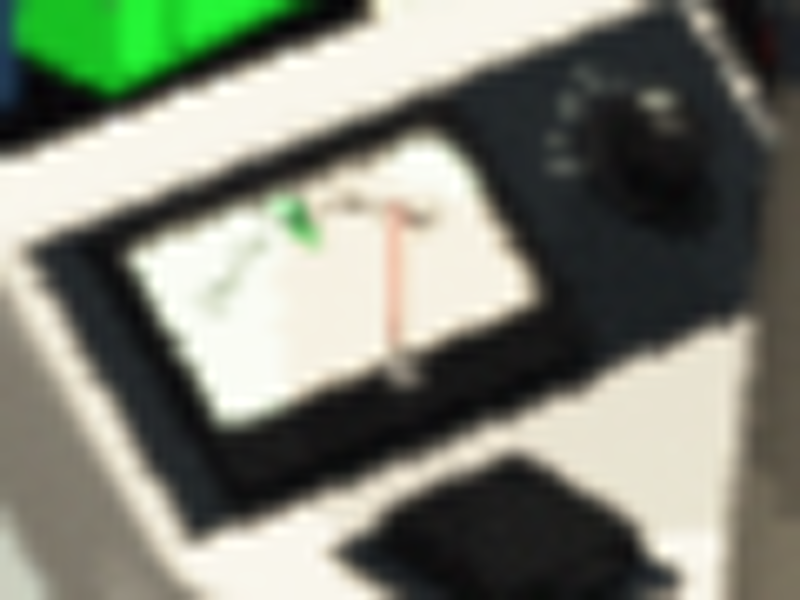

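Needle still unmoved; the last part of the half turn (−0.22 to 0.54) is left.

Emit:
{"name": "jog_arm", "arguments": {"xyz": [[0, 0, 0], [0, 0, 0], [0, 0, 0], [0, 0, 0], [0, 0, 0], [0, 0, 0]], "dr": [[0, 0, -0.06], [0, 0, -0.12], [0, 0, -0.18], [0, 0, -0.24], [0, 0, -0.3], [0, 0, -0.3]], "fingers": [0.1, 0.1, 0.1, 0.1, 0.1, 0.1]}}

```text
time_s: 16.4
tool_pos: [0.4787, -0.2543, 0.1273]
orientation: [0.0, 0.999, 0.039, 0.001]
contact_force: [-0.4, 0.4, 2.6]
finger_gap: 0.171
```

Emit:
{"name": "jog_arm", "arguments": {"xyz": [[0, 0, 0], [0, 0, 0], [0, 0, 0], [0, 0, 0], [0, 0, 0], [0, 0, 0]], "dr": [[0, 0, -0.06], [0, 0, -0.12], [0, 0, -0.18], [0, 0, -0.24], [0, 0, -0.3], [0, 0, -0.3]], "fingers": [0.1, 0.1, 0.1, 0.1, 0.1, 0.1]}}

```text
time_s: 17.0
tool_pos: [0.4785, -0.2543, 0.1266]
orientation: [-0.0, 0.982, 0.187, 0.0]
contact_force: [0.1, -0.2, 0.3]
finger_gap: 0.168
```

Emit:
{"name": "jog_arm", "arguments": {"xyz": [[0, 0, 0], [0, 0, 0], [0, 0, 0], [0, 0, 0], [0, 0, 0], [0, 0, 0]], "dr": [[0, 0, -0.06], [0, 0, -0.12], [0, 0, -0.18], [0, 0, -0.24], [0, 0, -0.24], [0, 0, -0.24]], "fingers": [0.1, 0.1, 0.1, 0.1, 0.1, 0.1]}}

```text
time_s: 17.6
tool_pos: [0.4784, -0.2543, 0.1262]
orientation: [-0.0, 0.954, 0.301, -0.0]
contact_force: [-0.1, -0.8, -1.6]
finger_gap: 0.17
```

```bash
python3 -c "
from h import *
s=bot.snapshot('scene');cv2.imwrite('pics/n3.png',cv2.resize(s['image'][200:245,360:420],(800,600),interpolation=2)[...,::-1])
cmd(.4784,-.2543,.127,-2.0)
"
```

```text
t 17.65 pos [ 0.4784 -0.2543  0.1263] yaw 0.6126 tilt [ 0.0001 -0.0005] gap 0.167 F [ 0.27 -0.6  -0.41] M [-0.227 -0.071 -0.013] q6 -1.164
 xyz [0.0, 0.0, -0.0007]  dr [-0.0003, 0.0007, 2.6126]
```

View pics/n3.png

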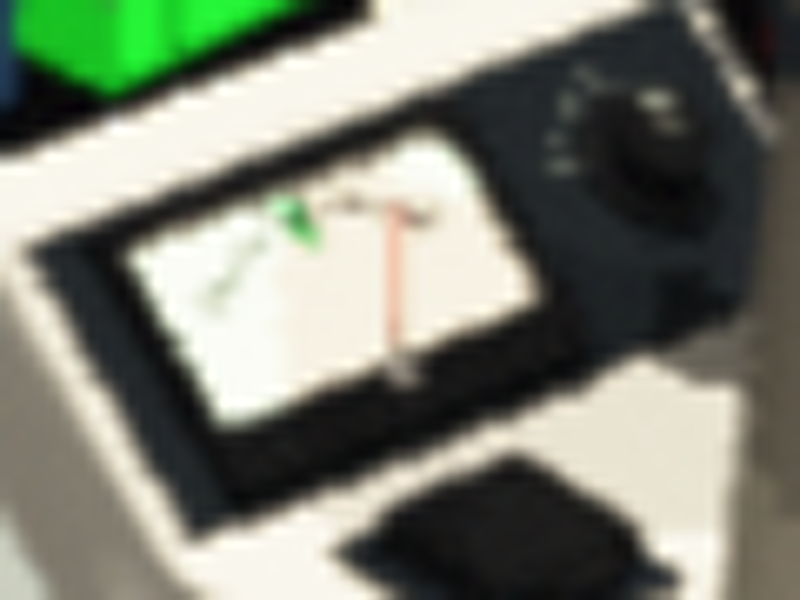

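Emit:
{"name": "jog_arm", "arguments": {"xyz": [[0, 0, 0.0007], [0, 0, 0.0013], [0, 0, 0.0013], [0, 0, 0.0013], [0, 0, 0.0013], [0, 0, 0.0013], [0, 0, 0.0013], [0, 0, 0.0013], [0, 0, 0.0013], [0, 0, 0.0013]], "dr": [[0, 0, 0], [0, 0, 0], [0, 0, -0.08], [0, 0, -0.16], [0, 0, -0.24], [0, 0, -0.32], [0, 0, -0.4], [0, 0, -0.48], [0, 0, -0.56], [0, 0, -0.56]], "fingers": [0.1, 0.1, 0.1, 0.1, 0.1, 0.1, 0.1, 0.1, 0.1, 0.1]}}

```text
time_s: 18.65
tool_pos: [0.4785, -0.2547, 0.1251]
orientation: [0.0, 0.833, 0.553, -0.0]
contact_force: [1.0, -2.5, -0.4]
finger_gap: 0.162
```

```bash
python3 -c "
from h import *
s=bot.snapshot('scene');cv2.imwrite('pics/n4.png',cv2.resize(s['image'][200:245,360:420],(800,600),interpolation=2)[...,::-1])
cmd(.4784,-.2543,.127,-2.0)
"
```

```text
t 18.7 pos [ 0.4785 -0.2547  0.1251] yaw 1.1701 tilt [-0.0003  0.0004] gap 0.174 F [ 1.39 -2.7  -0.96] M [-0.642 -0.211  0.015] q6 -1.722
 xyz [0.0003, -0.0003, -0.0019]  dr [-0.0004, 0.0007, -3.1131]
```

View pics/n4.png

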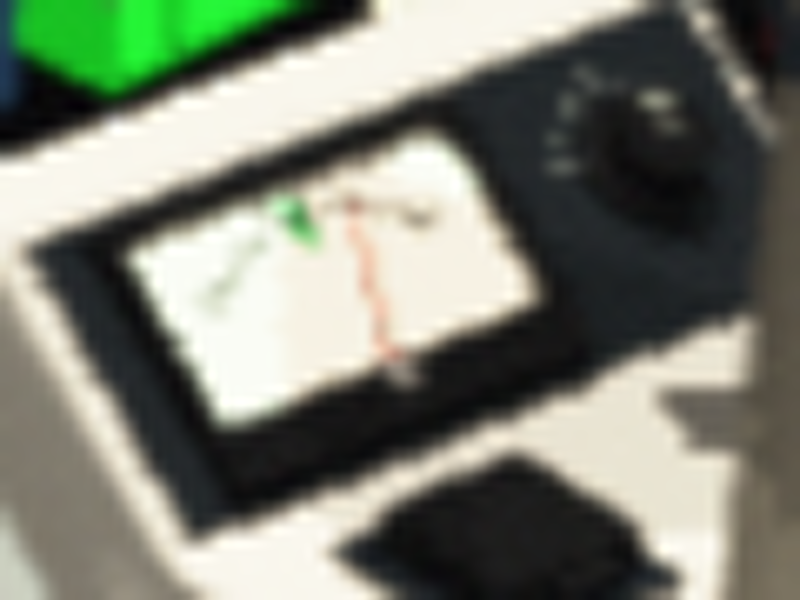

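Emit:
{"name": "jog_arm", "arguments": {"xyz": [[0, 0, 0], [0, 0, 0], [0, 0, 0], [0, 0, 0], [0, 0, 0], [0, 0, 0]], "dr": [[0, 0, -0.08], [0, 0, -0.16], [0, 0, -0.24], [0, 0, -0.32], [0, 0, -0.38], [0, 0, -0.38]], "fingers": [0.1, 0.1, 0.1, 0.1, 0.1, 0.1]}}

```text
time_s: 19.3
tool_pos: [0.4786, -0.2549, 0.1251]
orientation: [0.001, 0.715, 0.699, -0.0]
contact_force: [1.2, -2.7, -0.8]
finger_gap: 0.177
```

```bash
cat > needle.py <<'E'
from h import *
import sys
def look(n):
    s=bot.snapshot('scene');cv2.imwrite(f'pics/{n}.png',cv2.resize(s['image'][205:235,368:408],(800,600),interpolation=2)[...,::-1])
    t=bot.snapshot('top');cv2.imwrite(f'pics/{n}t.png',cv2.resize(t['image'][228:258,365:405],(800,600),interpolation=2)[...,::-1])
look(sys.argv[1]); cmd(.4784,-.2543,.127,1.5)
E
python3 needle.py n5
```

```text
t 19.4 pos [ 0.4786 -0.2549  0.1251] yaw 1.547 tilt [-0.0009  0.0007] gap 0.169 F [ 2.4  -2.13 -0.82] M [-0.623 -0.354 -0.087] q6 -2.099
 xyz [0.0006, -0.0002, -0.0019]  dr [0.0007, 0.0009, 0.047]
```

View pics/n5.png

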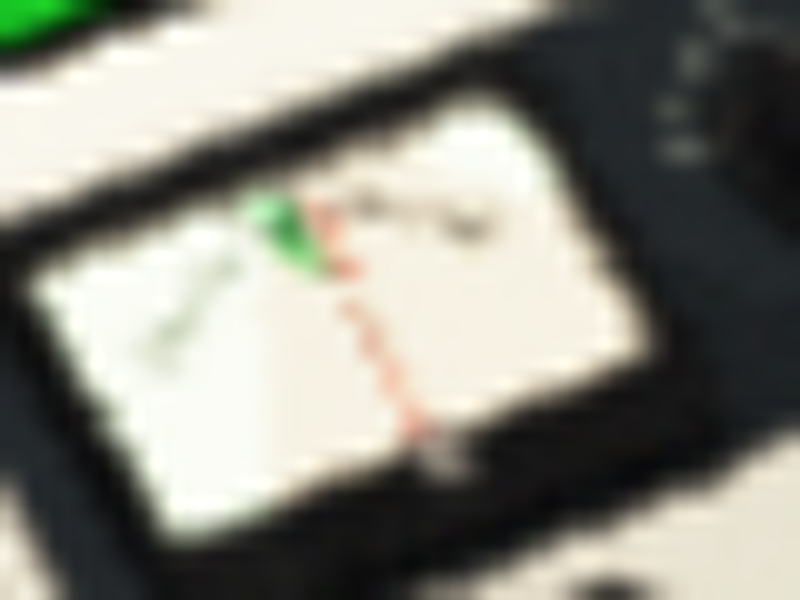

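View pics/n5t.png

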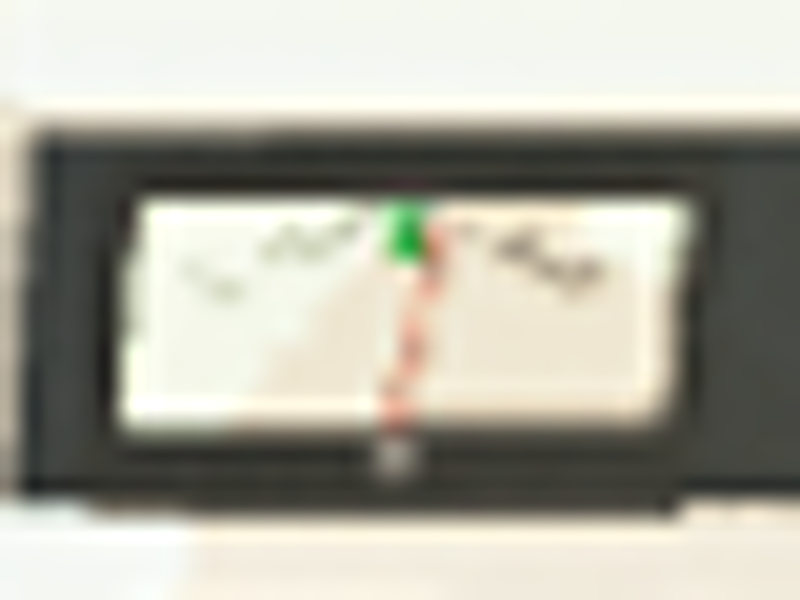

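Emit:
{"name": "jog_arm", "arguments": {"xyz": [[0, 0, 0], [0, 0, 0], [0, 0, 0], [0, 0, 0]], "dr": [[0, 0, -0.08], [0, 0, -0.16], [0, 0, -0.2], [0, 0, -0.2]], "fingers": [0.1, 0.1, 0.1, 0.1]}}

```text
time_s: 19.8
tool_pos: [0.4788, -0.255, 0.1251]
orientation: [0.001, 0.643, 0.766, -0.0]
contact_force: [2.0, -2.1, -1.0]
finger_gap: 0.17
```

```bash
python3 needle.py n6
```

```text
t 19.9 pos [ 0.4787 -0.255   0.1251] yaw 1.7446 tilt [-0.0012  0.0007] gap 0.168 F [ 2.6  -2.05 -1.3 ] M [-0.573 -0.399 -0.061] q6 -2.296
 xyz [0.0007, -0.0002, -0.0019]  dr [0.0008, 0.0011, 0.2446]
```

View pics/n6.png

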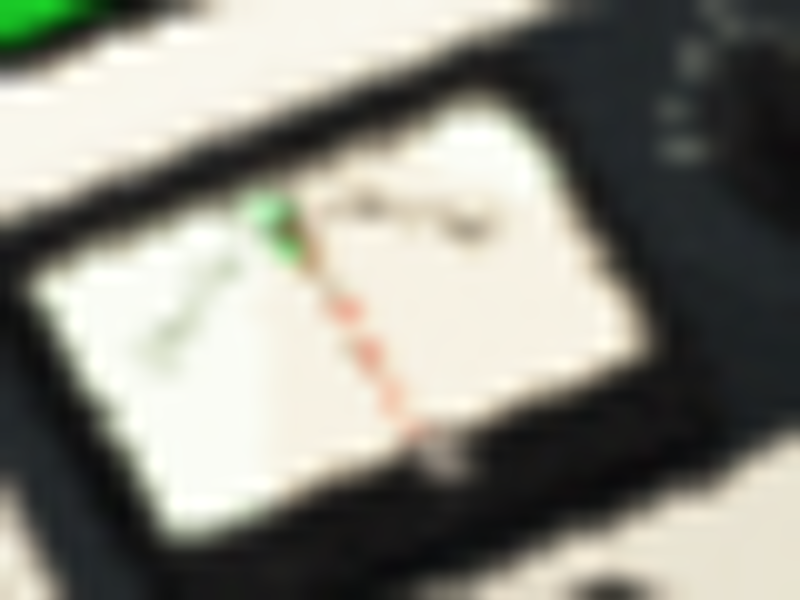

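View pics/n6t.png

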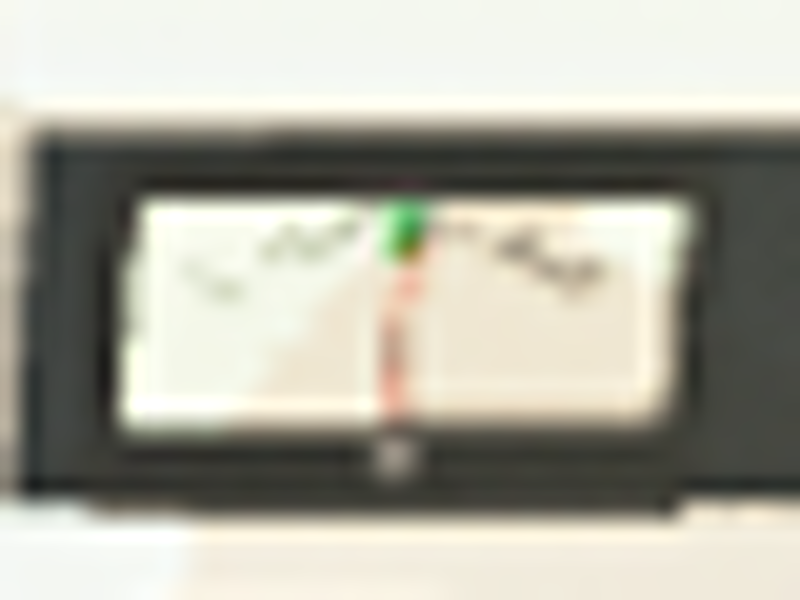

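Emit:
{"name": "jog_arm", "arguments": {"xyz": [[0, 0, 0], [0, 0, 0], [0, 0, 0]], "dr": [[0, 0, -0.08], [0, 0, -0.08], [0, 0, -0.08]], "fingers": [0.1, 0.1, 0.1]}}

```text
time_s: 20.2
tool_pos: [0.4788, -0.255, 0.1252]
orientation: [0.001, 0.613, 0.79, -0.0]
contact_force: [2.2, -2.3, -1.7]
finger_gap: 0.171
```

```bash
python3 needle.py n7
```

```text
t 20.3 pos [ 0.4788 -0.255   0.1251] yaw 1.8227 tilt [-0.0013  0.0007] gap 0.166 F [ 1.45 -2.47 -0.96] M [-0.538 -0.396 -0.003] q6 -2.375
 xyz [0.0008, -0.0002, -0.0019]  dr [0.0009, 0.0012, 0.3227]
```

View pics/n7.png

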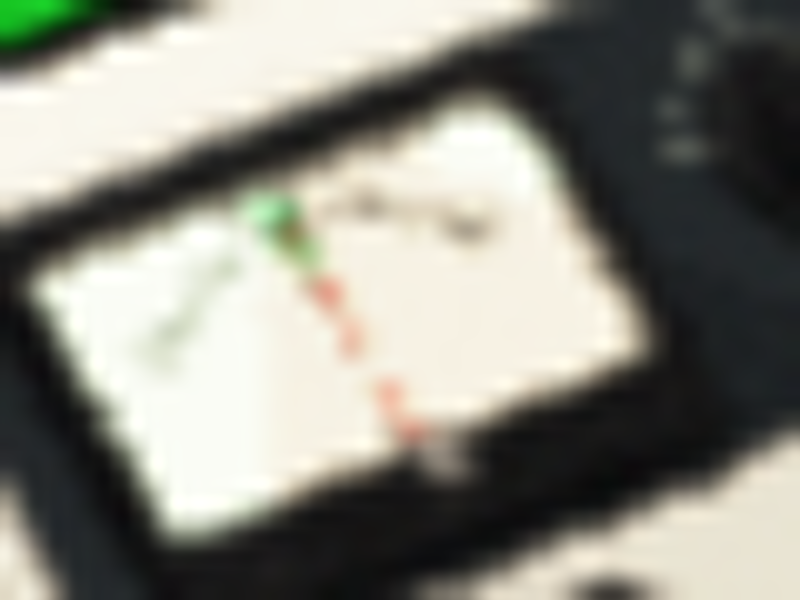

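View pics/n7t.png

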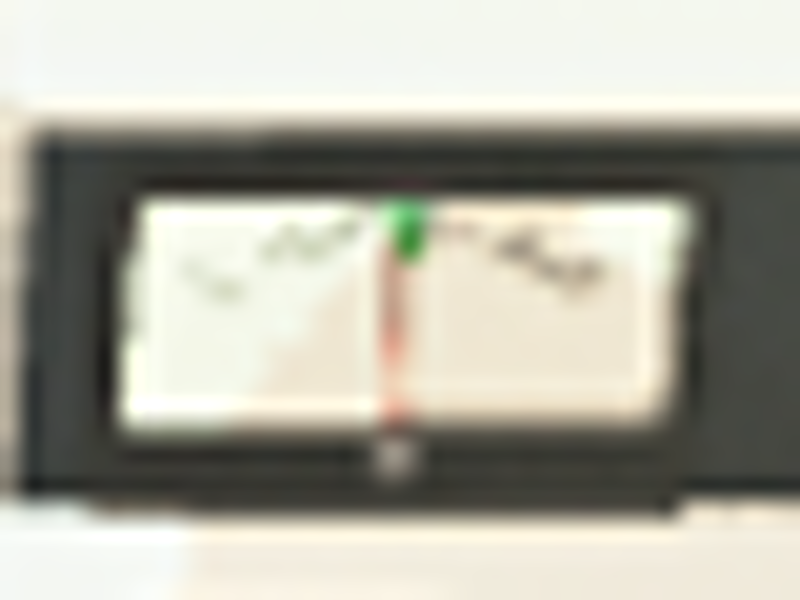

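Emit:
{"name": "jog_arm", "arguments": {"xyz": [[0, 0, 0], [0, 0, 0], [0, 0, -0.003], [0, 0, -0.008], [0, 0, -0.016], [0, 0, -0.03], [0, 0, -0.06], [0, 0, -0.1], [0, 0, -0.14], [0, 0, -0.18]], "dr": [[0, 0, 0.06], [0, 0, 0.08], [0, 0, 0.08], [0, 0, 0.08], [0, 0, 0.08], [0, 0, 0.08], [0, 0, 0.08], [0, 0, 0.08], [0, 0, 0.08], [0, 0, 0.08]], "fingers": [0.1, 0.1, 0.1, 0.1, 0.1, 0.1, 0.1, 0.1, 0.1, 0.1]}}

```text
time_s: 21.3
tool_pos: [0.4782, -0.2546, 0.3083]
orientation: [0.001, 0.644, 0.765, -0.0]
contact_force: [-0.8, -0.8, 0.9]
finger_gap: 0.168
```

```bash
python3 needle.py n8; python3 -c "
from h import *
cmd(.38,-.2,.40,1.6)
cmd(.38,.34,.40,.82)"
```

```text
t 21.4 pos [ 0.4794 -0.2553  0.3141] yaw 1.7428 tilt [-0.0096  0.0102] gap 0.166 F [ 0.31 -0.19 -0.19] M [ 0.005 -0.003  0.013] q6 -2.295
 xyz [0.003, -0.0027, 0.187]  dr [0.0113, 0.0083, 0.2429]
t 21.4 pos [ 0.4794 -0.2553  0.3141] yaw 1.7428 tilt [-0.0096  0.0102] gap 0.166 F [ 0.31 -0.19 -0.19] M [ 0.005 -0.003  0.013] q6 -2.295
 xyz [0.0707, -0.0876, -0.0875]  dr [0.0108, 0.0088, 0.1429]
t 21.4 pos [ 0.4794 -0.2553  0.3141] yaw 1.7428 tilt [-0.0096  0.0102] gap 0.166 F [ 0.31 -0.19 -0.19] M [ 0.005 -0.003  0.013] q6 -2.295
 xyz [0.6027, 0.0049, -0.0917]  dr [0.0139, 0.0042, 0.9229]
```

View pics/n8.png

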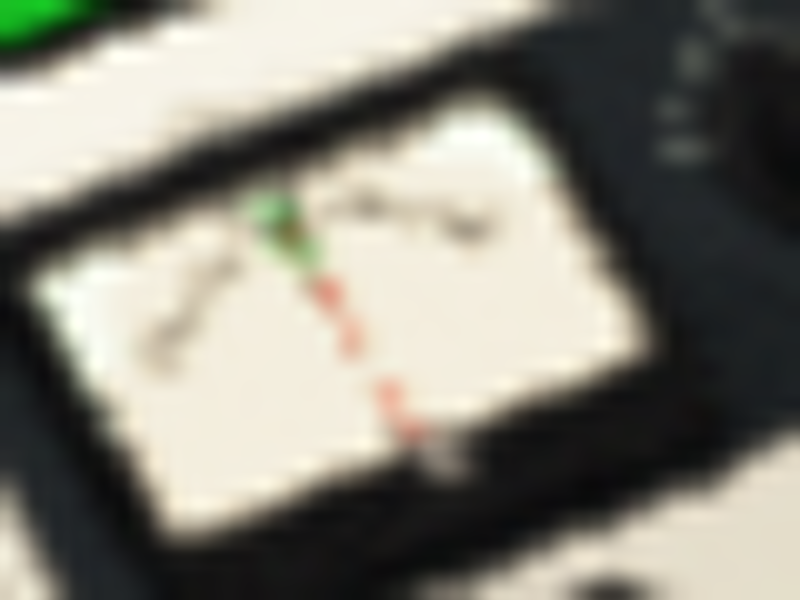

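View pics/n8t.png

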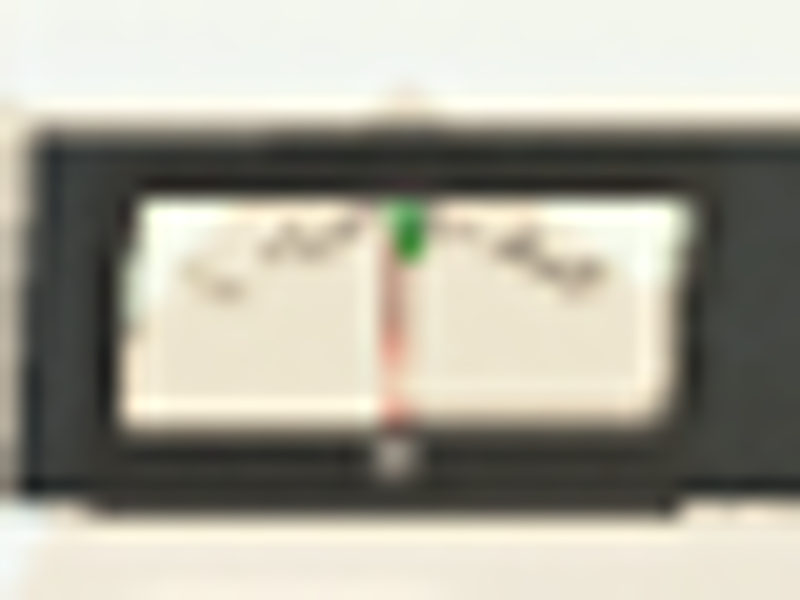

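```bash
python3 - <<'E'
from h import *
s=bot.snapshot('scene');t=bot.snapshot('top')
old={'s':cv2.imread('pics/s1.png')[...,::-1].astype(float),'t':cv2.imread('pics/top0.png')[...,::-1].astype(float)}
piv={'s':(368+445/20-.5,205+455/20-.5),'t':(365+395/20-.5,228+455/20-.5)}
P,r=tri([ray(s,piv['s']),ray(t,piv['t'])]);print(P,r)
n=np.array([-np.sin(np.radians(37)),0,np.cos(np.radians(37))]); up=np.array([np.cos(np.radians(37)),0,np.sin(np.radians(37))])
def pl(S,p,P0):
    o,d=ray(S,p); X=o+d*(n@(P0-o))/(n@d); v=X-P0; return np.array([-v[1],v@up])
for k,S,(x0,y0,x1,y1) in (('s',s,(366,204,410,236)),('t',t,(369,234,403,252))):
    o=old[k][y0:y1,x0:x1]; im=S['image'][y0:y1,x0:x1].astype(float)
    yy,xx=np.mgrid[y0:y1,x0:x1]
    def c(w): return (xx*w).sum()/w.sum(),(yy*w).sum()/w.sum()
    g=np.clip(o[...,1]-np.maximum(o[...,0],o[...,2])-20,0,None)
    if k=='s': g[:, :]*=((xx>375)&(yy>212))
    P0=atz(S,piv[k],P[2])
    gc=pl(S,c(g),P0); print(k,'green',gc,np.arctan2(*gc),g.sum())
    for nm,q in (('old',o),('new',im)):
        w=np.clip(q[...,0]-np.minimum(q[...,1],q[...,2])-45,0,None); ii=np.argwhere(w>0)
        pts=np.array([pl(S,(x0+b,y0+a),P0) for a,b in ii]); ww=np.array([w[a,b] for a,b in ii])
        keep=(pts[:,1]>.004)&(np.hypot(*pts.T)<.05); pts=pts[keep];ww=ww[keep]
        A=np.average(pts,axis=0,weights=ww); C=np.cov(pts.T,aweights=ww); ev=np.linalg.eigh(C)[1][:,1]; ev*=np.sign(ev[1])
        print(k,nm,'n',len(ww),'centroid dir',np.arctan2(*A).round(3),'line dir',np.arctan2(*ev).round(3))
E
```

```text
[ 0.52897784 -0.17662524  0.06959814] [np.float64(4.7582896558289116e-05), np.float64(4.7582896558482985e-05)]
s green [-0.00421366  0.03754354] -0.11176630137068819 297.0
s old n 1 centroid dir 0.486 line dir nan
s new n 11 centroid dir -0.191 line dir -0.032
t green [-0.00199242  0.04181064] -0.0476174155620219 320.0
t old n 5 centroid dir 0.475 line dir 0.629
t new n 15 centroid dir -0.094 line dir -0.095<stdin>:21: RuntimeWarning: Degrees of freedom <= 0 for slice
  c *= np.true_divide(1, fact)
  c *= np.true_divide(1, fact)
```

```bash
python3 - <<'E'
import cv2,numpy as np
for k,(X0,Y0) in {'t':(365,228),'':(368,205)}.items():
    for n in ('n5','n6','n8'):
        im=cv2.imread(f'pics/{n}{k}.png').astype(float)
        nat=im[10::20,10::20] # BGR native approx
        red=nat[...,2]-(nat[...,0]+nat[...,1])/2
        print(n+k)
        rows=range(10,23) if k=='t' else range(9,23)
        for r in rows:
            a,b=(14,26) if k=='t' else (10,26)
            print(r,red[r,a:b].astype(int).tolist(), (nat[r,a:b,1]-np.maximum(nat[r,a:b,0],nat[r,a:b,2])).astype(int).tolist() if r<16 else '')
E
```

```text
n5t
10 [4, 4, 4, 5, 6, -25, -42, -4, 22, 24, 24, 24] [5, 5, 5, 8, 5, 53, 69, 20, -10, -10, -10, -10]
11 [7, 4, 8, 5, 5, -22, -60, 47, 39, 23, 21, 23] [5, 5, 4, 7, 2, 53, 88, -32, -28, -11, -9, -9]
12 [6, 5, 6, 3, 12, -15, -67, 57, 41, 18, 23, 19] [5, 8, 5, 4, -4, 48, 99, -37, -30, -6, -10, -10]
13 [3, 4, 3, 10, 18, 21, 20, 45, 33, 16, 20, 22] [4, 4, 4, -1, -9, -7, -5, -34, -21, -6, -9, -9]
14 [4, 3, 9, 17, 19, 17, 36, 64, 28, 17, 17, 18] [3, 4, -1, -7, -9, -8, -23, -53, -15, -7, -7, -8]
15 [3, 9, 18, 19, 17, 16, 44, 35, 18, 16, 18, 17] [4, 0, -7, -8, -7, -6, -31, -21, -7, -6, -8, -7]
16 [3, 11, 18, 19, 18, 16, 63, 37, 15, 18, 18, 19] 
17 [14, 16, 18, 19, 17, 15, 58, 35, 16, 18, 18, 18] 
18 [19, 19, 19, 18, 17, 36, 63, 30, 17, 18, 18, 19] 
19 [18, 19, 18, 18, 16, 48, 37, 18, 18, 18, 18, 19] 
20 [19, 19, 19, 17, 17, 66, 54, 23, 26, 26, 26, 26] 
21 [16, 15, 15, 16, 13, 37, 25, 9, 10, 11, 12, 11] 
22 [4, 3, 3, 3, 5, 12, 9, 3, 4, 4, 3, 4] 
n6t
10 [4, 4, 4, 6, 6, -25, -43, -5, 22, 25, 24, 24] [6, 5, 6, 8, 5, 53, 68, 21, -9, -11, -11, -10]
11 [8, 4, 8, 5, 5, -24, -39, 16, 23, 24, 21, 23] [4
[... 5254 characters left out ...]
13, 13, 13, 13, 13] [-11, -6, -6, -5, -7, -28, -67, -15, -6, -5, -6, -5, -5, -6, -6, -5]
15 [19, 13, 13, 14, 14, 18, 52, 33, 16, 14, 14, 14, 13, 13, 14, 13] [-7, -6, -5, -6, -5, -8, -41, -22, -8, -6, -6, -6, -5, -6, -6, -5]
16 [17, 14, 13, 14, 13, 14, 19, 57, 26, 14, 14, 14, 14, 13, 14, 13] 
17 [13, 14, 14, 14, 13, 13, 17, 48, 25, 14, 14, 13, 13, 13, 14, 13] 
18 [14, 13, 14, 13, 13, 13, 14, 16, 17, 18, 15, 14, 13, 13, 14, 14] 
19 [14, 14, 14, 13, 13, 14, 14, 15, 30, 64, 27, 16, 14, 14, 15, 18] 
20 [13, 14, 13, 13, 13, 14, 13, 13, 19, 56, 35, 18, 16, 17, 20, 14] 
21 [13, 13, 14, 14, 14, 13, 13, 14, 15, 31, 61, 37, 19, 12, 7, 2] 
22 [13, 14, 13, 12, 14, 14, 15, 16, 19, 21, 21, 17, 13, 5, 0, 1]
```

Emit:
{"name": "jog_arm", "arguments": {"xyz": [[0.005, -0.01, -0.045], [0.02, -0.03, -0.08], [0.045, -0.06, -0.088], [0.07, -0.088, -0.088], [0.12, -0.082, -0.09], [0.168, -0.074, -0.09], [0.216, -0.065, -0.09], [0.264, -0.056, -0.09], [0.31, -0.048, -0.09], [0.358, -0.04, -0.09]], "dr": [[0.01, 0.009, 0.05], [0.01, 0.009, 0.1], [0.01, 0.009, 0.15], [0.01, 0.009, 0.2], [0.01, 0.008, 0.3], [0.012, 0.007, 0.4], [0.012, 0.006, 0.5], [0.013, 0.005, 0.6], [0.013, 0.005, 0.7], [0.014, 0.004, 0.8]], "fingers": [0.1, 0.1, 0.1, 0.1, 0.1, 0.1, 0.1, 0.1, 0.1, 0.1]}}

```text
time_s: 22.5
tool_pos: [0.3773, 0.088, 0.3949]
orientation: [-0.004, 0.89, 0.455, -0.004]
contact_force: [1.2, 0.2, -0.5]
finger_gap: 0.17
```

```bash
python3 -c "
from h import *
cmd(.38,.36,.40,.82)
cmd(.46,.404,.20,.82)"
```

```text
t 22.5 pos [0.3773 0.088  0.3949] yaw 0.9459 tilt [-0.0031 -0.0101] gap 0.17 F [ 1.24  0.21 -0.53] M [-0.041 -0.032  0.008] q6 -0.806
 xyz [0.2222, -0.157, -0.0042]  dr [-0.0099, 0.0037, 0.1258]
t 22.5 pos [0.3773 0.088  0.3949] yaw 0.9459 tilt [-0.0031 -0.0101] gap 0.17 F [ 1.24  0.21 -0.53] M [-0.041 -0.032  0.008] q6 -0.806
 xyz [0.3053, -0.1159, 0.1951]  dr [-0.0099, 0.0037, 0.1258]
```

Emit:
{"name": "jog_arm", "arguments": {"xyz": [[0.036, -0.025, -0.004], [0.073, -0.052, -0.004], [0.111, -0.078, -0.004], [0.148, -0.104, -0.004], [0.186, -0.131, -0.004], [0.222, -0.157, -0.004], [0.26, -0.14, 0.01], [0.305, -0.116, 0.05], [0.305, -0.116, 0.1], [0.305, -0.116, 0.14]], "dr": [[-0.01, 0.004, 0.126], [-0.01, 0.004, 0.126], [-0.01, 0.004, 0.126], [-0.01, 0.004, 0.126], [-0.01, 0.004, 0.126], [-0.01, 0.004, 0.126], [-0.01, 0.004, 0.126], [-0.01, 0.004, 0.126], [-0.01, 0.004, 0.126], [-0.01, 0.004, 0.126]], "fingers": [0.1, 0.1, 0.1, 0.1, 0.1, 0.1, 0.1, 0.1, 0.1, 0.1]}}

```text
time_s: 23.5
tool_pos: [0.4611, 0.404, 0.2505]
orientation: [0.001, 0.917, 0.398, -0.002]
contact_force: [0.3, 0.9, -0.8]
finger_gap: 0.177
```

```bash
python3 -c "
from h import *
cmd(.4606,.4047,.15,.82)"
```

```text
t 23.5 pos [0.4611 0.404  0.2505] yaw 0.8197 tilt [-0.0036 -0.0004] gap 0.177 F [ 0.25  0.91 -0.84] M [ 0.017  0.    -0.001] q6 -0.156
 xyz [0.0005, -0.0008, 0.1005]  dr [-0.0004, 0.0036, -0.0003]
```

Emit:
{"name": "jog_arm", "arguments": {"xyz": [[0, 0, 0.04], [0, 0, 0.08], [0.0005, -0.001, 0.1], [0.0005, -0.001, 0.105], [0.0005, -0.001, 0.106], [0.0005, -0.001, 0.106]], "dr": [[0, 0.004, 0], [0, 0.004, 0], [0, 0.004, 0], [0, 0.004, 0], [0, 0.004, 0], [0, 0.004, 0]], "fingers": [0.1, 0.1, 0.1, 0.1, 0.1, 0.1]}}

```text
time_s: 24.1
tool_pos: [0.4608, 0.4051, 0.146]
orientation: [-0.0, 0.917, 0.398, 0.001]
contact_force: [0.3, 0.2, 0.7]
finger_gap: 0.167
```

```bash
python3 -c "
from h import *
s=bot.snapshot('scene');cv2.imwrite('pics/r1.png',cv2.resize(s['image'][275:345,180:250],(600,600),interpolation=2)[...,::-1])
cmd(.4606,.4047,.11,.82)"
```

```text
t 24.15 pos [0.461  0.4052 0.1465] yaw 0.8197 tilt [0.0033 0.0001] gap 0.166 F [ 0.03 -0.57 -1.16] M [-0.024 -0.014 -0.028] q6 -0.154
 xyz [-0.0008, 0.0001, 0.0365]  dr [0.0001, -0.0033, -0.0003]
```

View pics/r1.png

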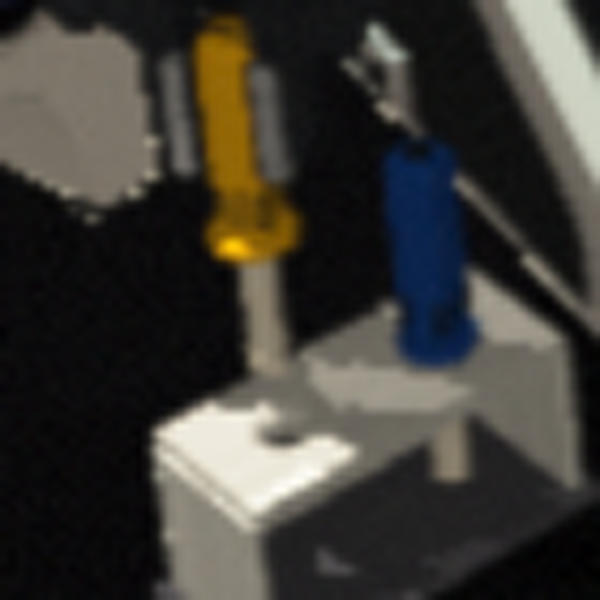

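Emit:
{"name": "jog_arm", "arguments": {"xyz": [[-0.0008, 0, 0.006], [-0.0008, 0, 0.012], [-0.0008, 0, 0.018], [-0.0008, 0, 0.024], [-0.0008, 0, 0.026], [-0.0008, 0, 0.026]], "dr": [[0, -0.003, 0], [0, -0.003, 0], [0, -0.003, 0], [0, -0.003, 0], [0, -0.003, 0], [0, -0.003, 0]], "fingers": [0.1, 0.1, 0.1, 0.1, 0.1, 0.1]}}

```text
time_s: 24.75
tool_pos: [0.4603, 0.4045, 0.1197]
orientation: [0.0, 0.917, 0.398, -0.001]
contact_force: [0.1, -0.7, 0.7]
finger_gap: 0.171
```

```bash
python3 -c "
from h import *
cmd(.4606,.4047,.0855,.82)"
```

```text
t 24.75 pos [0.4603 0.4045 0.1197] yaw 0.8197 tilt [-0.001  -0.0002] gap 0.171 F [ 0.07 -0.66  0.69] M [-0.033 -0.009  0.015] q6 -0.154
 xyz [0.0004, 0.0001, 0.0342]  dr [-0.0002, 0.001, -0.0003]
```

In the hole (tip 8 mm below the plate top), no force. Continue to just above the seat.

Emit:
{"name": "jog_arm", "arguments": {"xyz": [[0, 0, 0.008], [0, 0, 0.016], [0, 0, 0.024], [0, 0, 0.03], [0, 0, 0.033], [0, 0, 0.034], [0, 0, 0.034]], "dr": [[0, 0, 0], [0, 0, 0], [0, 0, 0], [0, 0, 0], [0, 0, 0], [0, 0, 0], [0, 0, 0]], "fingers": [0.1, 0.1, 0.1, 0.1, 0.1, 0.1, 0.1]}}

```text
time_s: 25.45
tool_pos: [0.4603, 0.4045, 0.0857]
orientation: [0.0, 0.917, 0.398, -0.0]
contact_force: [0.1, 0.4, -0.1]
finger_gap: 0.168
```

Emit:
{"name": "jog_arm", "arguments": {"xyz": [[0, 0, 0.001], [0, 0, 0.002], [0, 0, 0.002]], "dr": [[0, 0, 0], [0, 0, 0], [0, 0, 0]], "fingers": [0.1, 0.1, 0.1]}}

```text
time_s: 25.75
tool_pos: [0.4603, 0.4045, 0.0838]
orientation: [0.0, 0.917, 0.398, -0.0]
contact_force: [-0.4, 0.3, -0.3]
finger_gap: 0.169
```

```bash
python3 -c "
from h import *
cmd(.4606,.4047,.0825,.82)"
```

```text
t 25.75 pos [0.4603 0.4045 0.0838] yaw 0.8197 tilt [-0.0008 -0.0001] gap 0.169 F [-0.36  0.27 -0.3 ] M [-0.02  -0.002 -0.025] q6 -0.154
 xyz [0.0003, 0.0001, 0.0013]  dr [-0.0001, 0.0008, -0.0003]
```

Emit:
{"name": "jog_arm", "arguments": {"xyz": [[0, 0, 0.0006], [0, 0, 0.0012], [0, 0, 0.0012]], "dr": [[0, 0, 0], [0, 0, 0], [0, 0, 0]], "fingers": [0.1, 0.1, 0.1]}}

```text
time_s: 26.05
tool_pos: [0.4604, 0.4046, 0.0829]
orientation: [0.0, 0.917, 0.398, -0.0]
contact_force: [0.3, -0.6, 1.3]
finger_gap: 0.167
```

Emit:
{"name": "jog_arm", "arguments": {"xyz": [[0, 0, 0], [0, 0, 0], [0, 0, 0], [0, 0, 0], [0, 0, 0], [0, 0, 0]], "dr": [[0, 0, 0], [0, 0, 0], [0, 0, 0], [0, 0, 0], [0, 0, 0], [0, 0, 0]], "fingers": [0.19, 0.22, 0.3, 0.4, 0.5, 0.6]}}

```text
time_s: 26.65
tool_pos: [0.4604, 0.4046, 0.0828]
orientation: [0.0, 0.917, 0.398, -0.0]
contact_force: [0.0, -0.6, 0.5]
finger_gap: 0.602
```

```bash
python3 -c "
from h import *
s=bot.snapshot('scene');cv2.imwrite('pics/r2.png',cv2.resize(s['image'][275:345,180:250],(600,600),interpolation=2)[...,::-1])
cmd(.4606,.4047,.2,.82)"
```

```text
t 26.7 pos [0.4603 0.4046 0.0828] yaw 0.8197 tilt [-0.0005 -0.    ] gap 0.6 F [ 0.12  0.42 -0.51] M [ 0.02 -0.04 -0.03] q6 -0.154
 xyz [0.0002, 0.0001, -0.1172]  dr [-0.0, 0.0005, -0.0003]
```

View pics/r2.png

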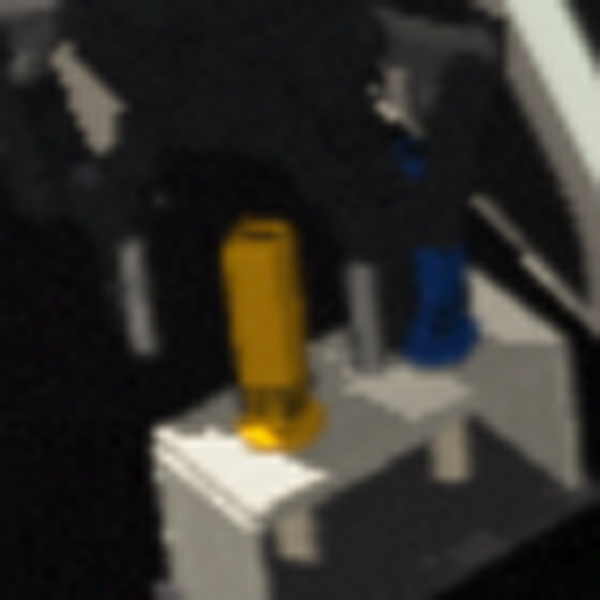

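Released and seated, with the flange on the plate at (280,432) and the white shaft showing below. The blue tool is in place. Lift straight up and clear.

Emit:
{"name": "jog_arm", "arguments": {"xyz": [[0, 0, -0.01], [0, 0, -0.03], [0, 0, -0.06], [0, 0, -0.1], [0, 0, -0.14], [0, 0, -0.16], [0, 0, -0.16], [0, 0, -0.16]], "dr": [[0, 0, 0], [0, 0, 0], [0, 0, 0], [0, 0, 0], [0, 0, 0], [0, 0, 0], [0, 0, 0], [0, 0, 0]], "fingers": [0.6, 0.6, 0.6, 0.6, 0.6, 0.6, 0.6, 0.6]}}

```text
time_s: 27.5
tool_pos: [0.4605, 0.4047, 0.2432]
orientation: [-0.0, 0.917, 0.398, 0.0]
contact_force: [-0.6, -0.3, -0.4]
finger_gap: 0.601
```

```bash
python3 - <<'E'
from fit import *
s=bot.snapshot('scene');t=bot.snapshot('top')
a=cv2.resize(s['image'][275:345,180:250],(400,400),interpolation=2);b=cv2.resize(s['image'][205:235,368:408],(400,300),interpolation=2)
c=cv2.resize(t['image'][228:258,365:405],(400,300),interpolation=2)
o=np.zeros((600,800,3),np.uint8);o[:400,:400]=a;o[:300,400:]=b;o[300:,400:]=c
cv2.imwrite('pics/fin.png',o[...,::-1])
roi=(200,292,228,332);x0,y0,x1,y1=roi
h=cv2.cvtColor(s["image"],cv2.COLOR_RGB2HSV)[y0:y1,x0:x1]
T=((h[...,0]>=15)&(h[...,0]<=35)&(h[...,1]>120)&(h[...,2]>60)).astype(float)
best=None
for yaw in np.linspace(.3,1.3,5):
    X=[.46,.404,yaw]
    r=minimize(lambda p:((sil(s,tool(p[0],p[1],.094,p[2]),roi)-T)**2).sum(),X,method="Nelder-Mead",options=dict(initial_simplex=[X,[.468,.404,yaw],[.46,.412,yaw],[.46,.404,yaw+.2]],maxiter=150))
    if best is None or r.fun<best.fun: best=r
print(best.x,best.fun,T.sum())
for n in ('cuvette_box','beaker','glue_stick'):
  for c in('scene','top'):
    for r in bot.find_in(n,c)[:1]: print(n,c,r['score'],r['rect'])
print(bot.get_state()['time_s'])
E
```

```text
[0.46029348 0.40492432 0.94340898] 18.209134948096885 234.0
cuvette_box scene 0.78 [346.4, 267.1, 380.3, 299.7]
cuvette_box top 0.59 [313.2, 275.1, 342.1, 294.2]
beaker scene 0.79 [116.0, 293.9, 145.6, 333.6]
beaker top 0.77 [154.1, 213.5, 176.2, 229.8]
glue_stick scene 0.48 [418.1, 182.2, 424.2, 204.4]
glue_stick top 0.54 [454.8, 206.1, 464.7, 217.9]
27.9
```

View pics/fin.png

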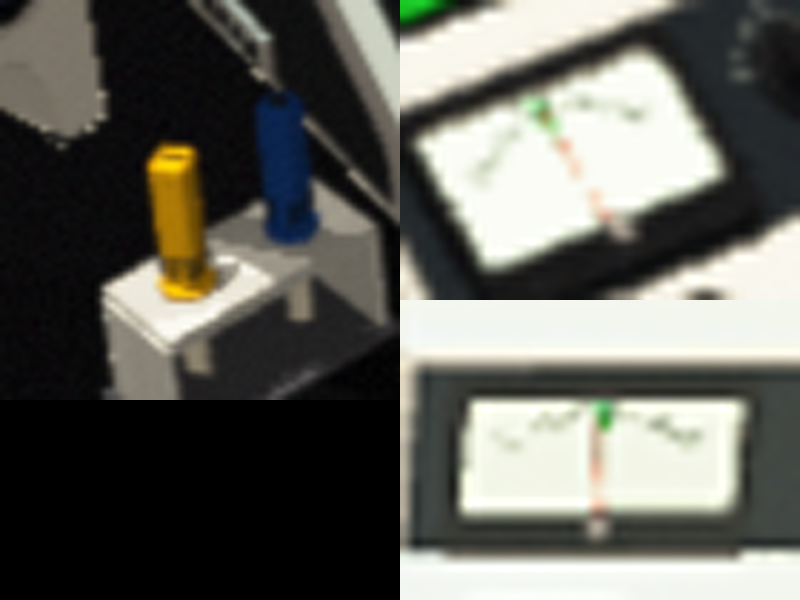

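```bash
cat > nf.py <<'E'
from fit import *
from scipy.optimize import least_squares
S={'s':bot.snapshot('scene'),'t':bot.snapshot('top')}
clear={'s':cv2.imread('pics/s1.png').astype(float),'t':cv2.imread('pics/top0.png').astype(float)}
crop={'s':('',368,205),'t':('t',365,228)}
sl=np.radians(37);n=np.array([-np.sin(sl),0,np.cos(sl)]);up=np.array([np.cos(sl),0,np.sin(sl)])
P0=np.array([.529,-.1766,.0696])
def pl(s,p):
    o,d=ray(s,p);X=o+d*(n@(P0-o))/(n@d);v=X-P0;return np.array([-v[1],v@up])
dth={'n5':.1516,'n6':.043,'n8':0.}
for k in 'st':
    suf,X0,Y0=crop[k]; data=[]
    for f in dth:
        im=cv2.imread(f'pics/{f}{suf}.png').astype(float)[10::20,10::20]
        red=im[...,2]-(im[...,0]+im[...,1])/2
        for r in range(13 if k=='t' else 14,21):
            row=red[r]; a,b=(15,25) if k=='t' else (12,25)
            w=np.clip(row[a:b]-np.median(row[a:b])-6,0,None)
            if w.sum()<15: continue
            # keep near peak
            m=np.argmax(w);idx=np.arange(a,b);w=w*(abs(idx-a-m)<=1)
            data.append((f,pl(S[k],(X0+(idx*w).sum()/w.sum(),Y0+r)),w.sum()))
    def res(p): # pivot u,v fixed v=0, theta
        out=[]
        for f,q,w in data:
            th=p[1]+dth[f]; d=q-np.array([p[0],p[2]]); out.append((d[0]*np.cos(th)-d[1]*np.sin(th))*1000)
        return out
    r=least_squares(res,[0,0,0],loss='soft_l1'); 
    o=clear[k]; g=np.clip(o[...,1]-np.maximum(o[...,0],o[...,2])-5,0,None)
    m=np.zeros_like(g); 
    if k=='t': m[236:243,382:389]=1
    else: m[213:220,378:386]=1
    g*=m; yy,xx=np.mgrid[:480,:640]; gc=pl(S[k],((xx*g).sum()/g.sum(),(yy*g).sum()/g.sum()))
    d=gc-np.array([r.x[0],r.x[2]]); gt=np.arctan2(*d)
    cov=np.linalg.inv(r.jac.T@r.jac)*2*r.cost/(len(data)-3)
    print(k,'pivot',(r.x[[0,2]]*1000).round(2),'theta',r.x[1].round(3),'green',gt.round(3),'needle-green',(r.x[1]-gt).round(3),'sd',np.sqrt(cov[1,1]).round(3),'r',np.hypot(*d).round(4))
E
python3 nf.py
```

```text
s pivot [-2.89 -0.62] theta -0.026 green -0.041 needle-green 0.015 sd 0.029 r 0.0381
t pivot [-0.94  1.28] theta -0.043 green -0.021 needle-green -0.022 sd 0.017 r 0.0407
```

```bash
python3 -c "
from h import *
print(bot.close_job())"
```

```text
the job is handed in; nothing more can be done
None
```

The job is handed in at about 28 s of the 72 s allowed. The needle stands in the green zone and the yellow tool is back in its hole. The hand-in gave no verdict.

- **What I did:** I lifted the yellow tool out of the stand and carried it over the thermal cycler to the bushing. I found the slot by touch at 2–3 N, turned the trimmer counter-clockwise, and put the tool back in its hole.
- **Forces:** The readings I took stayed below about 4 N during the trimmer work and about 5 N when gripping the tool.
- **Needle:** A line fit puts it 0.015 rad right of the middle in the scene camera and 0.022 rad left in the top camera. The two cameras disagree on the side, but both are well inside ±0.07. A rougher first estimate put it 0.05–0.08 rad left. The line fit replaced it, since that estimate used few needle pixels and a hand-picked pivot. The needle did not visibly move when I withdrew the blade.
- **Tool:** It stands upright with its flange on the plate, at x = 0.460, y = 0.405, which is where it started to within about 1 mm. The gripper is open and 0.16 m above the height at which it let go.
- **Everything else:** The blue tool looks untouched in the last picture. The carton and beaker show within a few pixels of their first positions. So does the glue stick in the top camera, though it was detected only with low confidence.

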